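# Load the caddies onto the ratchet rail lift

### The job

Load the rail lift in the pantry: throw its yellow pawl over to free the ratchet, wind the lift rail right down to its bottom stop with the red T-key and put the pawl back on the ratchet. Then, with the lift rail still down, lift every spice caddy off the storage rail and hang them all on the lift rail; last, wind the loaded rail up exactly four clicks and leave it so, the pawl on the ratchet and everything hanging quietly. Do not disturb the other groceries.

Things in the scene. Friction and masses are not known exactly. Their poses are not given: they have to be found in the camera images.
- lift: rail lift, fixed, on the left or right. Origin on the worktop under the middle of its rail; z up, y along the rail. Sleeves 30 x 30 x 65 mm high at y = +-150 carry the moving rail; winch box 110 x 110 x 30 mm high centred at x = -130 mm. A bar 20 mm wide, 8 mm high lies under the rail, another (30 wide, 6 high) runs to the winch
- rail_mid (a point): middle of the lift rail's axis; axes as the lift's. Steel bar 10 mm thick along y, end-stop discs 24 mm across at y = +-138 mm, rods at +-150 mm. 82 mm above the worktop at the bottom stop, 11 mm higher per rad of the T-key (8.6 mm a click). A green band on each rod comes just clear of its sleeve at four clicks, a red one at five
- winch (a joint): T-key angle, rad: 0 at the bottom stop, grows to 4.9 turned CLOCKWISE from above, raising the rail. A click is 0.785: the pawl drops behind a tooth at about 0.67, 1.46, 2.24, 3.03, 3.81, 4.60, and the key then turns back only to about there unless the pawl is off. Four clicks: 3.0 to 3.7. Friction holds key and loaded rail when let go, pawl off too; turning takes 0.2 to 0.4 N m
- winch_grip (a point): centre of the T-key's red bar, on its vertical turning axis, 100 mm above the worktop. Bar 50 mm long (this frame's x), 16 thick (y), 30 high, on a 20 mm stem over the toothed wheel (100 mm across, teeth up to 50 mm above the worktop). The frame turns with the key. Nearest obstacle: the seated pawl's fin, 58 mm from the axis, top 94 mm above the worktop
- pawl (a joint): pawl angle, rad: 0 seated at the foot of a tooth, up to 0.25 on a tooth's slope, 1.6 thrown right over (ratchet free). Its weight carries it to the side it leans: back on the teeth from below about 0.8, over from above about 1.1, and it stays there by itself
- pawl_grip (a point): point to grip on the pawl's yellow fin, 40 mm from the hinge, 6 mm below the fin's end. Fin 10 mm thick along x (the hinge axis), 12 mm wide, upright when seated; thrown over it lies level, pointing to the lift's -y, 48 mm above the worktop, and the pawl's 48 mm arm stands up. Frame turns with the pawl: z along the fin, away from the hinge
- pawl_hinge (a point): the pawl's hinge, 48 mm above the worktop. Its axis is the lift's x; throwing over swings the fin from upright to the lift's -y and the 48 mm arm from +y to upright
- stand: storage rail, fixed: a 10 mm steel bar along this frame's y, axis 82 mm above the worktop, on posts at y = +-150 mm, with end-stop discs 24 mm across at y = +-138 mm. Origin on the worktop under the bar's middle, z up. A bar 20 mm wide, 8 mm high lies under it
- caddy_red: red spice caddy, maybe absent, 0.1 to 0.2 kg: two tins (50 mm in x, 28 in y, 60 high) with a 28 mm gap, joined by a saddle under a wooden grip 16 x 16 mm (87 to 128 mm above the origin; hold at 108). Rides astride a rail along its x; rail axis then 72 mm above the origin. Lift 85 mm or more to clear bar and end stops. Origin between the tins' undersides, z up. Stands on the worktop too
- caddy_blue: blue spice caddy, maybe absent, 0.1 to 0.2 kg: two tins (50 mm in x, 28 in y, 60 high) with a 28 mm gap, joined by a saddle under a wooden grip 16 x 16 mm (87 to 128 mm above the origin; hold at 108). Rides astride a rail along its x; rail axis then 72 mm above the origin. Lift 85 mm or more to clear bar and end stops. Origin between the tins' undersides, z up. Stands on the worktop too
- caddy_green: green spice caddy, maybe absent, 0.1 to 0.2 kg: two tins (50 mm in x, 28 in y, 60 high) with a 28 mm gap, joined by a saddle under a wooden grip 16 x 16 mm (87 to 128 mm above the origin; hold at 108). Rides astride a rail along its x; rail axis then 72 mm above the origin. Lift 85 mm or more to clear bar and end stops. Origin between the tins' undersides, z up. Stands on the worktop too
- caddy_yellow: yellow spice caddy, maybe absent, 0.1 to 0.2 kg: two tins (50 mm in x, 28 in y, 60 high) with a 28 mm gap, joined by a saddle under a wooden grip 16 x 16 mm (87 to 128 mm above the origin; hold at 108). Rides astride a rail along its x; rail axis then 72 mm above the origin. Lift 85 mm or more to clear bar and end stops. Origin between the tins' undersides, z up. Stands on the worktop too
- soup_can: bystander: soup can, 66 mm across, 100 mm high, origin under its centre
- jam_jar: bystander: jam jar, 64 mm across, 90 mm high, origin under its centre
- fish_tin: bystander: flat tin 105 x 60 x 24 mm, origin under its centre
- honey_bottle: bystander: honey bottle, 68 mm across, 170 mm high, origin under its centre

How it is judged (in metres and radians):
On the way, in this order (a step that is already met when the one before it is completed fails the run):
1. the pawl thrown over and the lift rail wound right down to its bottom stop (value of joint pawl above 1.2 rad and value of joint winch below 0.12 rad), for 0.1 s.
2. the pawl back on the ratchet and every caddy hanging on the lift rail, the rail still down (value of joint pawl below 0.3 rad and value of joint winch below 0.4 rad and x of caddy_red in the frame of rail_mid between -0.015 and 0.015 m and y of caddy_red in the frame of rail_mid between -0.13 and 0.13 m and z of caddy_red in the frame of rail_mid between -0.077 and -0.066 m and angle between each of caddy_red, caddy_blue, caddy_green, caddy_yellow's own z axis and vertical below 0.25 rad and linear speed of each of caddy_red, caddy_blue, caddy_green, caddy_yellow below 0.03 m/s and x of caddy_blue in the frame of rail_mid between -0.015 and 0.015 m and y of caddy_blue in the frame of rail_mid between -0.13 and 0.13 m and z of caddy_blue in the frame of rail_mid between -0.077 and -0.066 m and x of caddy_green in the frame of rail_mid between -0.015 and 0.015 m and y of caddy_green in the frame of rail_mid between -0.13 and 0.13 m and z of caddy_green in the frame of rail_mid between -0.077 and -0.066 m and x of caddy_yellow in the frame of rail_mid between -0.015 and 0.015 m and y of caddy_yellow in the frame of rail_mid between -0.13 and 0.13 m and z of caddy_yellow in the frame of rail_mid between -0.077 and -0.066 m), for 0.2 s.
At the end, for the whole second after the job is handed in: every caddy present hangs at rest and upright (within 0.25 rad) astride the lift rail between its end stops, the pawl lies on the ratchet (below 0.3 rad) and the T-key stands at four clicks (2.95 to 3.75 rad) (value of joint winch between 2.95 and 3.75 rad and value of joint pawl below 0.3 rad and x of caddy_red in the frame of rail_mid between -0.015 and 0.015 m and y of caddy_red in the frame of rail_mid between -0.13 and 0.13 m and z of caddy_red in the frame of rail_mid between -0.077 and -0.066 m and angle between each of caddy_red, caddy_blue, caddy_green, caddy_yellow's own z axis and vertical below 0.25 rad and linear speed of each of caddy_red, caddy_blue, caddy_green, caddy_yellow below 0.03 m/s and x of caddy_blue in the frame of rail_mid between -0.015 and 0.015 m and y of caddy_blue in the frame of rail_mid between -0.13 and 0.13 m and z of caddy_blue in the frame of rail_mid between -0.077 and -0.066 m and x of caddy_green in the frame of rail_mid between -0.015 and 0.015 m and y of caddy_green in the frame of rail_mid between -0.13 and 0.13 m and z of caddy_green in the frame of rail_mid between -0.077 and -0.066 m and x of caddy_yellow in the frame of rail_mid between -0.015 and 0.015 m and y of caddy_yellow in the frame of rail_mid between -0.13 and 0.13 m and z of caddy_yellow in the frame of rail_mid between -0.077 and -0.066 m); the robot touches nothing.
It fails at once if another grocery item moved more than 6 cm or knocked over ((distance of soup_can from where it was at the start of the episode above 0.06 m or angle between soup_can's own z axis and vertical above 0.6 rad) or (distance of jam_jar from where it was at the start of the episode above 0.06 m or angle between jam_jar's own z axis and vertical above 0.6 rad) or (distance of fish_tin from where it was at the start of the episode above 0.06 m or angle between fish_tin's own z axis and vertical above 0.6 rad) or (distance of honey_bottle from where it was at the start of the episode above 0.06 m or angle between honey_bottle's own z axis and vertical above 0.6 rad)).
Of caddy_red, caddy_blue, caddy_green, caddy_yellow only 2 to 4 are there at a start; the rules pass over those that are not, and their reading is None.
At some moment in a run one of caddy_red, caddy_blue, caddy_green, caddy_yellow may be knocked a few centimetres aside while the robot is not near it.
Once in a run the grip may slacken for a moment while it holds something.
It also fails if it takes over 210 s, if anything falls off the work surface, if the arm or the gripper's body presses on something with over 40 N, if the wrist force passes 120 N, or if a joint passes its speed limit or range.

### The arm

A 6-joint arm with a two-finger parallel gripper is mounted at the origin on the work surface. World frame = base frame: x ahead of the robot, y to its left, z up, the work surface at z = 0. Lengths are in m, angles in degrees, forces in N, time in s.
With the tool pointing down it reaches from about 0.425 to 1.125 m from the base axis. Payload 14.9 kg.
Tool frame: the origin (TCP) lies at the very end of the fingers, on their centre line; the grasp point (between the pads) lies 19 mm behind it; z points along the fingers, y is the line along which they close (so a half turn about z gives the same grasp; the last joint's range is limited). The gripper opens to 91 mm and grips with 3 to 60 N. Pads are 32 mm wide; open, the fingers measure 118 mm over their backs; the gripper's body (76 mm by 178 mm) begins 60 mm behind the grasp point.
Start: joints at [64.612, 21.709, 99.362, -0, 58.929, -1.908], TCP at [0.279, 0.642, 0.214] pointing down, gripper open.
Joint ranges: [-158.91, 158.91], [-42.39, 125.64], [0.06, 152.35], [-60.88, 240.88], [17.5, 164.5], [-176.32, 176.32]. Speed limits (degrees/s): [108.29, 108.29, 136.94, 180, 180, 180].

### API

Orientations are given as a 3x3 rotation matrix whose columns are the frame's x, y, z axes.
In Python, from workcell import env gives the robot as it stands.
- The arm moves only by the tool play_rows, never from a script. Its argument "series" is a list that holds one entry, the list of rows, each a list of 7 numbers: the shift along the tool's x, y, z in normalised numbers (1 is 1 m), then the turn, a rotation vector about the tool's x, y, z in normalised numbers (1 is 90 degrees), then the finger opening in cm, from 0 to 9.12. In form: [[[x, y, z, rx, ry, rz, fingers], ...]]. A call has 1 to 10 rows; each row is the pose to reach, as a shift and turn from the pose commanded when the call began, along the tool's axes at that moment; what a row does not reach only later rows make up. A row lasts 1/10 s, in which the tool goes at most 50 mm and 8.59 degrees, less where a joint would pass 70% of its speed; a pose out of reach is approached as far as the arm can. No shift or turn number may pass 1 either way. A call with a gripper value outside its range is refused whole. The fingers move at their own pace and stop on an object; "grip_force" is the grip in N (left out, the last holds). Time passes only in rows, so rows that repeat a pose let the fingers close. It gives the time, the measured TCP pose, the force, the opening and the grip force at its end, in the units of the state.
- env.get_state(): the state, without advancing time (a new reading comes with each control period).
- env.snapshot(name): name is "scene" or "top" or "wrist"; returns the picture (384x512x3 uint8, red, green, blue); there is no depth.
- env.get_calibration(name): a dict with "vfov" (degrees; the focal length in pixels is half the picture's height over the tangent of half this angle, whatever the lens; pixels are square), "cx", "cy" (the principal point, pixels), "k1" (the pictures are not rectified: a ray, as slopes to the right and down, at radius r is drawn at 1 + k1 r^2 times it, then the intrinsics apply), "view" (4x4, takes a point from world to camera coordinates); the wrist camera has in their place "mount" (4x4, takes a point from camera to tool coordinates, whose origin is the TCP and whose axes are the flange's). Camera axes: x right, y up, looking along -z (the intrinsics and any distortion apply to the point x, -y, -z); pixel columns grow to the right and rows downward; lengths in m; the calibration is good to about 2 mm. A picture is of the moment at which its call begins: read the wrist's pose just before it. get_calibration takes no time and is no camera call.
- env.finish_job(): hands the job in; it is judged then, once.
The state is a dict: "clock": time; "q": joint angles; "joint_vel": joint speeds; "joint_torque": joint torques, N m; "eef_pos": TCP position; "ee_rot": TCP orientation; "wrist_force": force on the tool from outside, world axes, zero at the start; "wrist_torque": the same for the moment, N m; "width": opening from 0.0 (shut) to 1.0 (fully open); "finger_force": force on a finger pad.
Only numpy, scipy, OpenCV 4.12 (cv2) and the standard library are available. Lean on these libraries where they do the work, as an engineer would, in place of code of your own. Each camera call takes 0.05 s, during which the arm holds its last target. There are 200 camera calls.

## Working session

There is one attempt and no reset: what is moved stays moved. The work goes in short steps, Python scripts to look and compute and a tool call to move; the robot and the scene stay as the last step left them, time stands still between calls to the robot, and variables do not carry over. Pictures are saved under pics/ and viewed, at most 17 in all, crops included, and the job is handed in when it is done.

Besides the shell and the picture viewer there is one more tool, called after ">>>" by a JSON object that holds its "fn" and its "kwargs", one argument or row to a line. play_rows: Moves the arm, as the interface text tells. Its arguments: {"type":"object","properties":{"series":{"type":"array"},"grip_force":{"type":"number"}},"required":["series"]}

```bash
mkdir -p pics; ls
cat > h.py <<'E'
import numpy as np, cv2
from workcell import env
def snap(n,f=None):
    im=env.snapshot(n)
    if f: cv2.imwrite('pics/'+f,cv2.cvtColor(np.asarray(im),cv2.COLOR_RGB2BGR))
    return np.asarray(im)
def cam(n,st=None):
    c=env.get_calibration(n)
    f=192/np.tan(np.radians(c['vfov'])/2)
    K=np.array([[f,0,c['cx']],[0,f,c['cy']],[0,0,1]])
    if 'view' in c and c['view'] is not None: T=np.linalg.inv(np.array(c['view']))
    else:
        st=st or env.get_state(); W=np.eye(4); W[:3,:3]=st['ee_rot']; W[:3,3]=st['eef_pos']; T=W@np.array(c['mount'])
    return K,c['k1'],T
def ray(cm,uv):
    K,k1,T=cm; uv=np.atleast_2d(np.float64(uv))
    d=(uv-K[:2,2])/K[0,0]; rd=np.linalg.norm(d,axis=1); r=rd.copy()
    for _ in range(30): r=rd/(1+k1*r*r)
    s=d*(r/np.maximum(rd,1e-12))[:,None]
    D=np.c_[s[:,0],-s[:,1],-np.ones(len(s))]@T[:3,:3].T
    return T[:3,3],D
def onz(cm,uv,z):
    o,D=ray(cm,uv); return o+D*((z-o[2])/D[:,2])[:,None]
def proj(cm,P):
    K,k1,T=cm; P=np.atleast_2d(P); c=(P-T[:3,3])@T[:3,:3]
    s=np.c_[c[:,0],-c[:,1]]/(-c[:,2:]); r2=(s**2).sum(1,keepdims=True)
    return s*(1+k1*r2)*K[0,0]+K[:2,2]
def blobs(im,col,amin=30,roi=None):
    h=cv2.cvtColor(im,cv2.COLOR_RGB2HSV)
    R={'red':[(0,8),(172,180)],'yellow':[(22,34)],'green':[(45,85)],'blue':[(100,125)]}[col]
    m=np.zeros(h.shape[:2],np.uint8)
    for a,b in R: m|=cv2.inRange(h,(a,110,60),(b,255,255))
    n,l,s,c=cv2.connectedComponentsWithStats(m)
    return [(c[i].round(1).tolist(),s[i].tolist()) for i in range(1,n) if s[i,4]>=amin],m,l
E
python3 - <<'E'
from h import *
for n in('scene','top'):
    im=snap(n,n+'0.png'); c=env.get_calibration(n); print({k:np.round(v,3).tolist() for k,v in c.items()})
    for k in('red','yellow','green','blue'): print(n,k,blobs(im,k)[0])
print(env.get_calibration('wrist'))
print(env.get_state())
a=cv2.imread('pics/top0.png');b=cv2.imread('pics/scene0.png')
E
```

```text
pics
{'vfov': 50.059, 'cx': 252.992, 'cy': 196.936, 'k1': -0.017, 'view': [[0.5, 0.866, 0.013, -0.315], [-0.542, 0.301, 0.785, 0.256], [0.675, -0.4, 0.62, -1.467], [0.0, 0.0, 0.0, 1.0]]}
scene red [([400.7, 2.0], [395, 0, 12, 6, 56]), ([397.9, 11.2], [392, 5, 14, 12, 115]), ([390.4, 49.2], [385, 43, 11, 15, 121]), ([44.0, 74.5], [30, 47, 33, 51, 962]), ([387.2, 60.9], [382, 56, 12, 10, 87]), ([383.6, 83.7], [375, 73, 19, 22, 149]), ([393.5, 96.7], [374, 80, 40, 35, 242]), ([3.5, 106.2], [0, 86, 11, 34, 212]), ([393.8, 113.0], [387, 107, 17, 13, 61]), ([407.8, 111.1], [401, 106, 15, 9, 36]), ([405.4, 121.9], [397, 116, 17, 12, 65]), ([256.7, 171.3], [247, 164, 21, 15, 262]), ([151.6, 188.6], [141, 179, 21, 20, 250]), ([295.0, 184.5], [289, 181, 13, 9, 54]), ([304.1, 199.0], [298, 190, 20, 19, 128]), ([207.5, 293.1], [161, 247, 93, 102, 5631])]
scene yellow [([311.5, 135.9], [303, 131, 18, 11, 146]), ([137.3, 197.0], [132, 194, 11, 7, 42]), ([159.8, 205.5], [145, 198, 23, 16, 103]), ([275.4, 205.0], [268, 199, 16, 15, 165]), ([145.9, 203.9], [141, 200, 10, 9, 52])]
scene green []
scene
[... 1517 characters left out ...]
5.89285129e+01, -1.90796267e+00]), 'joint_vel': array([-0.02373015, -0.00724703, -0.1102665 ,  0.00039563,  0.13355965,
       -0.0745906 ]), 'joint_torque': array([-2.80791879e-03, -7.65055275e+01, -4.35287797e+01,  6.51086471e-02,
        3.99972755e-02, -1.82163438e-05]), 'eef_pos': array([0.278762  , 0.64170236, 0.21335342]), 'ee_rot': array([[-9.17203286e-01,  3.98419347e-01, -3.96009627e-04],
       [ 3.98419544e-01,  9.17202839e-01, -9.05134366e-04],
       [ 2.59811120e-06, -9.87970190e-04, -9.99999512e-01]]), 'wrist_force': array([-0.17347364, -0.25559818,  0.49806901]), 'wrist_torque': array([-0.06655416,  0.01661429, -0.04484784]), 'finger_force': 0.0, 'width': 0.9979264210681705}
```

View pics/top0.png

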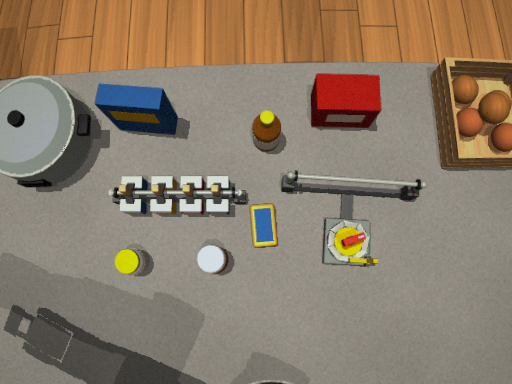

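View pics/scene0.png

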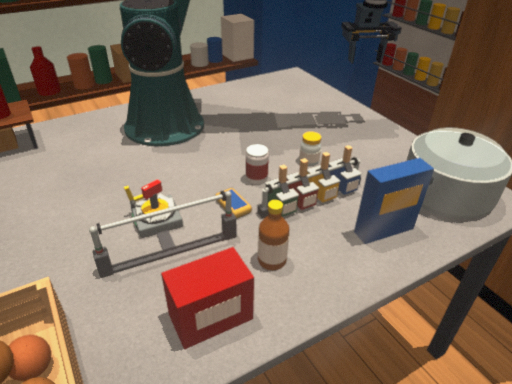

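The top view shows the lift on the right, with rail ends near (292,176) and (420,184), key at (350,240) and the pawl fin near (375,261). Four caddies hang on the left rail at u≈125, 160, 188 and 214. The scene view gives their order as green, red, yellow, blue. Next I'll get rough positions and bring the wrist camera over.

```bash
cat >> h.py <<'E'
from scipy.spatial.transform import Rotation as Ro
def rot(head):  # tool down, tool x at heading deg
    a=np.radians(head); x=np.array([np.cos(a),np.sin(a),0]); z=np.array([0,0,-1.]); return np.c_[x,np.cross(z,x),z]
def go(p,head,st=None,R=None):
    st=st or env.get_state(); R0=np.array(st['ee_rot']); R=rot(head) if R is None else R
    d=R0.T@(np.array(p)-st['eef_pos'])*100; w=Ro.from_matrix(R0.T@R).as_rotvec()
    return d.round(2).tolist()+w.round(3).tolist()
E
python3 - <<'E'
from h import *
c=cam('top')
P=lambda uv,z: onz(c,uv,z).round(3).tolist()
print('box',P([(326,219),(369,221),(369,266),(324,264)],.03))
print('key',P([(350,240)],.115),'pawl',P([(375,261)],.09))
print('base',P([(285,187),(415,195)],.0),'rail',P([(292,176),(420,184)],.1))
print('stand',P([(112,193),(240,193)],.082))
print('bottle etc',P([(266,118)],.17),P([(347,92),(212,259),(127,261),(263,225)],.1))
s=cam('scene'); print(proj(s,P([(292,176),(420,184)],.1)))
print(go([.50,-.19,.35],90))
E
```

```text
box [[0.525, -0.148, 0.03], [0.516, -0.252, 0.03], [0.409, -0.246, 0.03], [0.417, -0.138, 0.03]]
key [[0.467, -0.186, 0.115]] pawl [[0.419, -0.246, 0.09]]
base [[0.611, -0.054, 0.0], [0.582, -0.384, 0.0]] rail [[0.617, -0.065, 0.1], [0.591, -0.362, 0.1]]
stand [[0.593, 0.356, 0.082], [0.585, 0.055, 0.082]]
bottle etc [[0.733, -0.008, 0.17]] [[0.819, -0.205, 0.1], [0.435, 0.119, 0.1], [0.433, 0.312, 0.1], [0.507, 0.004, 0.1]]
[[226.78023349 205.11831714]
 [ 95.05132053 241.92966107]]
[-53.43, -67.48, -13.6, -0.001, 0.001, 1.161]
```

Units first: shifts go in shares of 1 m and turns go in shares of 90 degrees. So -42 cm is -0.42, -38 cm is -0.38, 1.16 rad is 0.7385.

>>> {"fn": "play_rows", "kwargs": {
  "series": [
    [[-0.04,-0.03,-0.012,0,0,0.0891,9],[-0.08,-0.06,-0.024,0,0,0.1783,9],[-0.12,-0.09,-0.04,0,0,0.2674,9],[-0.16,-0.12,-0.06,0,0,0.3565,9],[-0.2,-0.15,-0.08,0,0,0.4456,9],[-0.25,-0.18,-0.1,0,0,0.5348,9],[-0.29,-0.21,-0.12,0,0,0.6239,9],[-0.33,-0.24,-0.13,0,0,0.713,9],[-0.38,-0.27,-0.136,0,0,0.7385,9],[-0.42,-0.3,-0.136,0,0,0.7385,9]]
  ]
}}

```text
clock: 1.1
eef_pos: [0.5263, 0.2294, 0.3485]
ee_rot: [[0.001, 1.0, 0.001], [1.0, -0.001, 0.0], [0.0, 0.001, -1.0]]
wrist_force: [1.1, 0.2, 0.1]
width: 0.988
finger_force: 0.0
```

Run:
```python
from h import *
print(env.get_state()['eef_pos']); snap('wrist','w0.png')
print(go([.50,-.13,.35],90))
```

```text
[0.5262663  0.22941392 0.34846559]
[-35.47, -2.85, -0.11, 0.002, 0.001, -0.002]
```

View pics/w0.png

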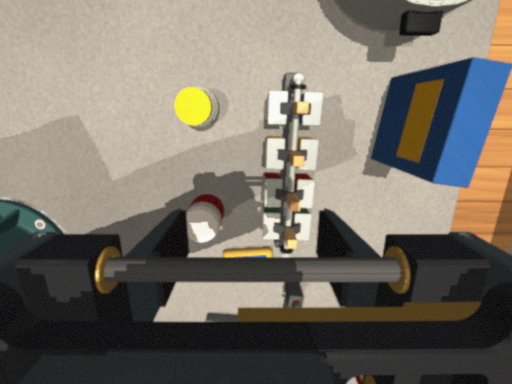

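The wrist view is good on the tool's +x side. The caddies sit at (300,107), (297,155), (293,198) and (290,235), and the gripper hides the bottom of the frame.

To row units: -50 cm is -0.5, -45 cm is -0.45.

>>> {"fn": "play_rows", "kwargs": {
  "series": [
    [[-0.05,-0.003,0,0,0,0,9],[-0.1,-0.006,0,0,0,0,9],[-0.15,-0.009,0,0,0,0,9],[-0.2,-0.012,0,0,0,0,9],[-0.25,-0.015,0,0,0,0,9],[-0.3,-0.018,0,0,0,0,9],[-0.35,-0.021,0,0,0,0,9],[-0.4,-0.024,0,0,0,0,9],[-0.45,-0.026,0,0,0,0,9],[-0.5,-0.026,0,0,0,0,9]]
  ]
}}

```text
clock: 2.15
eef_pos: [0.4991, -0.2701, 0.3474]
ee_rot: [[-0.001, 1.0, -0.0], [1.0, 0.001, 0.0], [0.0, -0.0, -1.0]]
wrist_force: [1.1, 0.9, 0.3]
width: 0.989
finger_force: 0.0
```

Run:
```python
from h import *
env.snapshot('top')
st=env.get_state(); print(st['eef_pos'],st['q'])
im=snap('wrist'); c=cam('wrist',st)
for k in('red','yellow'): print(k,blobs(im,k)[0])
cv2.imwrite('pics/w1.png',cv2.resize(im[:250,:,::-1],None,fx=1.5,fy=1.5,interpolation=cv2.INTER_CUBIC))
import pickle; pickle.dump((st,c),open('w1.pkl','wb'))
```

```text
[ 0.49918617 -0.27553438  0.34732831] [-3.11963378e+01  2.01099353e+00  1.08718170e+02 -9.73075913e-02
  6.92194629e+01 -3.11062202e+01]
red [([455.2, 113.3], [389, 59, 123, 112, 9917]), ([231.9, 109.9], [223, 95, 19, 34, 308])]
yellow [([244.3, 107.9], [224, 90, 32, 42, 558]), ([222.2, 115.1], [215, 97, 18, 35, 310]), ([206.2, 129.4], [200, 110, 12, 39, 272])]
```

View pics/w1.png

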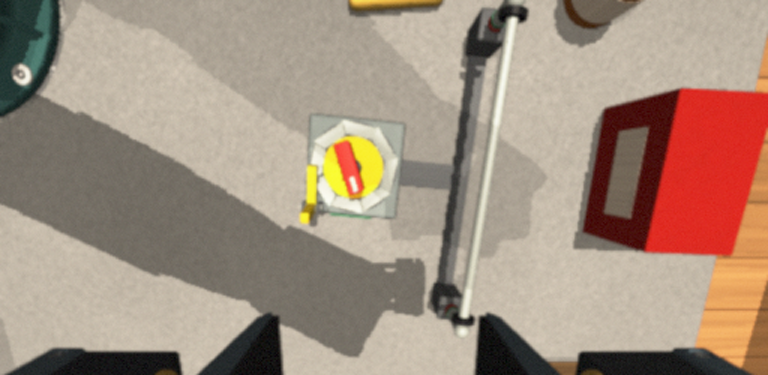

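Run:
```python
from h import *
import pickle; st,c=pickle.load(open('w1.pkl','rb'))
P=lambda uv,z: onz(c,np.array(uv)/1.5,z)
bx=P([(311,113),(405,124),(395,218),(302,214)],.03); print(bx.round(3).tolist(),bx.mean(0))
for h in(.08,.1,.12,.14):
    e=P([(512,14),(463,320)],h); d=e[0]-e[1]; print(h,np.linalg.norm(d).round(4),np.degrees(np.arctan2(d[1],d[0])).round(2),e.mean(0).round(4))
k=P([(343,145),(354,191)],.115);print('key',k.round(4).tolist(),k.mean(0))
print('fin',P([(304,218)],.094),'arm start',P([(312,167)],.055))
```

```text
[[0.424, -0.137, 0.03], [0.53, -0.149, 0.03], [0.519, -0.255, 0.03], [0.408, -0.25, 0.03]] [ 0.47012204 -0.19746393  0.03      ]
0.08 0.3127 84.66 [ 0.6123 -0.2109  0.08  ]
0.1 0.2984 84.66 [ 0.6072 -0.2102  0.1   ]
0.12 0.2841 84.66 [ 0.602  -0.2094  0.12  ]
0.14 0.2698 84.66 [ 0.5969 -0.2087  0.14  ]
key [[0.466, -0.1754, 0.115], [0.4757, -0.218, 0.115]] [ 0.47083903 -0.19667266  0.115     ]
fin [[ 0.42156267 -0.24661584  0.094     ]] arm start [[ 0.42617275 -0.19535491  0.055     ]]
```

Run:
```python
from h import *
for z in(.13,.069): print(go([.4216,-.2466,z],84.66))
```

```text
[2.58, -7.76, 21.71, -0.0, 0.001, 0.09]
[2.59, -7.76, 27.81, -0.0, 0.001, 0.09]
```

To row units: 21.7 cm is 0.217, 19 cm is 0.19, 0.09 rad is 0.0573.

>>> {"fn": "play_rows", "kwargs": {
  "series": [
    [[0.01,-0.03,0.04,0,0,0.0255,3.5],[0.02,-0.06,0.08,0,0,0.0573,3.5],[0.026,-0.078,0.12,0,0,0.0573,3.5],[0.026,-0.078,0.16,0,0,0.0573,3.5],[0.026,-0.078,0.19,0,0,0.0573,3.5],[0.026,-0.078,0.217,0,0,0.0573,3.5],[0.026,-0.078,0.217,0,0,0.0573,3.5],[0.026,-0.078,0.217,0,0,0.0573,3.5]]
  ]
}}

```text
clock: 3.05
eef_pos: [0.4218, -0.242, 0.1309]
ee_rot: [[0.089, 0.996, -0.001], [0.996, -0.089, 0.0], [0.0, -0.001, -1.0]]
wrist_force: [-0.0, 0.3, 0.3]
width: 0.388
finger_force: 0.0
```

Run:
```python
from h import *
st=env.get_state(); im=snap('wrist'); c=cam('wrist',st)
print(st['eef_pos'],go([.4216,-.2466,.069],84.66,st))
print(blobs(im,'yellow')[0])
print(proj(c,[[.4216,-.2466,.094],[.4708,-.1967,.115]]))
cv2.imwrite('pics/w2.png',im[:,:,::-1])
```

```text
[ 0.42184479 -0.24196116  0.1308714 ] [-0.47, 0.02, 6.19, -0.001, -0.0, 0.005]
[([292.7, 137.1], [263, 107, 72, 72, 2038]), ([251.7, 183.3], [246, 146, 13, 77, 831])]
[[252.18087073 217.84140464]
 [315.89583855 157.23774315]]
```

View pics/w2.png

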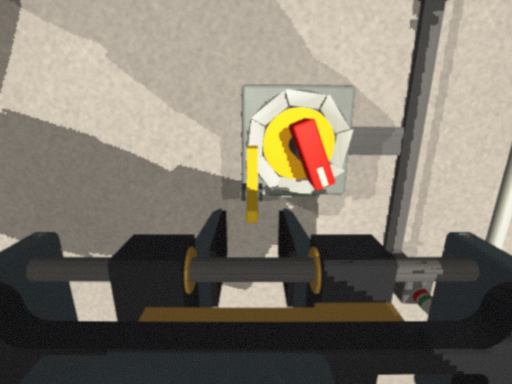

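To row units: 6.2 cm is 0.062, 5 cm is 0.05.

>>> {"fn": "play_rows", "kwargs": {
  "series": [
    [[-0.005,0,0.02,0,0,0,3.5],[-0.005,0,0.05,0,0,0,3.5],[-0.005,0,0.062,0,0,0,3.5],[-0.005,0,0.062,0,0,0,3.5],[-0.005,0,0.062,0,0,0,0],[-0.005,0,0.062,0,0,0,0],[-0.005,0,0.062,0,0,0,0],[-0.005,0,0.062,0,0,0,0],[-0.005,0,0.062,0,0,0,0]]
  ],
  "grip_force": 8
}}

```text
clock: 4.0
eef_pos: [0.421, -0.2472, 0.0691]
ee_rot: [[0.089, 0.996, -0.001], [0.996, -0.089, -0.0], [-0.0, -0.001, -1.0]]
wrist_force: [-7.1, -1.0, 9.1]
width: 0.109
finger_force: 8.0
```

To row units: -3.85 cm is -0.0385, -3.7 cm is -0.037.

>>> {"fn": "play_rows", "kwargs": {
  "series": [
    [[-0.008,0,0.001,0,0,0,0],[-0.016,0,0.003,0,0,0,0],[-0.023,0,0.007,0,0,0,0],[-0.029,0,0.012,0,0,0,0],[-0.034,0,0.018,0,0,0,0],[-0.037,0,0.025,0,0,0,0],[-0.0385,0,0.029,0,0,0,0],[-0.0385,0,0.029,0,0,0,0]]
  ]
}}

```text
clock: 4.8
eef_pos: [0.4173, -0.2857, 0.0388]
ee_rot: [[0.089, 0.996, -0.001], [0.996, -0.089, 0.001], [0.001, -0.001, -1.0]]
wrist_force: [-5.5, 1.3, -1.4]
width: 0.109
finger_force: 8.0
```

To row units: -13 cm is -0.13, -11 cm is -0.11, 1 rad is 0.6366.

>>> {"fn": "play_rows", "kwargs": {
  "series": [
    [[0,0,0,0,0,0,3],[0,0,0,0,0,0,3],[0,0,-0.02,0,0,0,3],[0,0,-0.06,0,0,0.0637,3],[0,0,-0.11,0,0,0.1592,3.5],[0,0,-0.13,0,0,0.2546,3.5],[0.02,0.01,-0.13,0,0,0.3501,3.5],[0.04,0.02,-0.13,0,0,0.4456,3.5],[0.06,0.03,-0.13,0,0,0.5411,3.5],[0.08,0.04,-0.13,0,0,0.6366,3.5]]
  ]
}}

```text
clock: 5.8
eef_pos: [0.4658, -0.2089, 0.1702]
ee_rot: [[0.889, 0.458, 0.002], [0.458, -0.889, -0.001], [0.001, 0.002, -1.0]]
wrist_force: [0.1, 0.0, -0.4]
width: 0.389
finger_force: 0.0
```

Run:
```python
from h import *
st=env.get_state(); print(st['eef_pos'],st['q'][5],go([.4705,-.197,.16],-77,st))
c=cam('top'); im=snap('top'); print(blobs(im,'yellow')[0]); print(blobs(im,'red')[0])
s=snap('scene','s1.png')
```

```text
[ 0.46583034 -0.20893299  0.17022907] 35.98210219874908 [0.96, -0.85, 1.02, 0.0, -0.002, 1.819]
[([495.0, 85.3], [484, 80, 22, 13, 150]), ([266.6, 117.4], [260, 110, 15, 16, 175]), ([469.2, 148.1], [464, 140, 11, 15, 96]), ([262.3, 225.3], [251, 205, 25, 41, 265]), ([342.4, 231.0], [335, 227, 16, 10, 78]), ([126.4, 261.1], [115, 249, 25, 25, 479])]
[([344.8, 97.1], [311, 73, 70, 55, 3039])]
```

To row units: 1 cm is 0.01, -0.85 cm is -0.0085, 0.15 rad is 0.0955.

>>> {"fn": "play_rows", "kwargs": {
  "series": [
    [[0.002,-0.002,0,0,0,0.0955,3.5],[0.004,-0.004,0,0,0,0.191,3.5],[0.006,-0.006,0,0,0,0.2865,3.5],[0.008,-0.008,0,0,0,0.382,3.5],[0.01,-0.0085,0,0,0,0.4775,3.5],[0.01,-0.0085,0,0,0,0.573,3.5],[0.01,-0.0085,0,0,0,0.6685,3.5],[0.01,-0.0085,0,0,0,0.7639,3.5],[0.01,-0.0085,0,0,0,0.8594,3.5],[0.01,-0.0085,0,0,0,0.9549,3.5]]
  ]
}}

```text
clock: 6.9
eef_pos: [0.47, -0.1978, 0.1699]
ee_rot: [[0.522, -0.853, 0.001], [-0.853, -0.522, -0.001], [0.001, -0.001, -1.0]]
wrist_force: [-0.1, 0.8, 0.2]
width: 0.383
finger_force: 0.0
```

Run:
```python
from h import *
st=env.get_state(); print(st['eef_pos'],st['q'][5],go([.4705,-.197,.081],-77,st))
b=cv2.imread('pics/s1.png')[150:270,80:260]; cv2.imwrite('pics/s1c.png',cv2.resize(b,None,fx=4,fy=4,interpolation=cv2.INTER_CUBIC))
```

```text
[ 0.46997775 -0.1978498   0.16991044] 123.08795374327728 [-0.05, -0.08, 8.89, -0.001, -0.001, 0.322]
```

View pics/s1c.png

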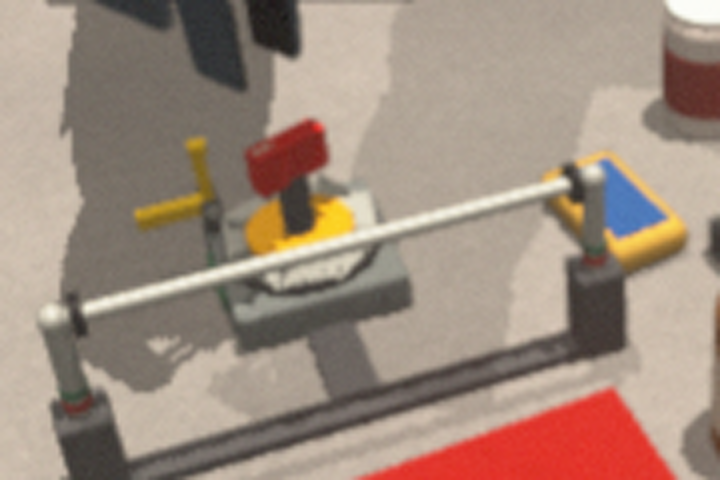

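The pawl is thrown over: the fin lies level at (140,215) and the arm stands up at (197,150). Next I grip the key.

To row units: 8.9 cm is 0.089, -0.05 cm is -0.0005, 0.32 rad is 0.2037.

>>> {"fn": "play_rows", "kwargs": {
  "series": [
    [[-0.0005,-0.001,0,0,0,0.0955,3.5],[-0.0005,-0.001,0.01,0,0,0.191,3.5],[-0.0005,-0.001,0.04,0,0,0.2037,3.5],[-0.0005,-0.001,0.075,0,0,0.2037,3.5],[-0.0005,-0.001,0.089,0,0,0.2037,3.5],[-0.0005,-0.001,0.089,0,0,0.2037,3.5],[-0.0005,-0.001,0.089,0,0,0.2037,0],[-0.0005,-0.001,0.089,0,0,0.2037,0],[-0.0005,-0.001,0.089,0,0,0.2037,0],[-0.0005,-0.001,0.089,0,0,0.2037,0]]
  ],
  "grip_force": 40
}}

```text
clock: 7.9
eef_pos: [0.4705, -0.1969, 0.0818]
ee_rot: [[0.231, -0.973, 0.0], [-0.973, -0.231, -0.001], [0.001, -0.0, -1.0]]
wrist_force: [-6.5, -5.3, 5.7]
width: 0.198
finger_force: 40.0
```

Run:
```python
from h import *
st=env.get_state(); print({k:np.round(v,3).tolist() for k,v in st.items()})
```

```text
{'clock': 7.9, 'q': [-25.3, 16.909, 123.954, -0.075, 39.089, 141.376], 'joint_vel': [0.081, -0.029, -0.073, 0.06, -0.064, 0.075], 'joint_torque': [3.342, -54.331, -31.59, 1.175, -1.164, 0.066], 'eef_pos': [0.47, -0.197, 0.082], 'ee_rot': [[0.231, -0.973, 0.0], [-0.973, -0.231, -0.001], [0.001, -0.0, -1.0]], 'wrist_force': [-6.484, -5.263, 5.72], 'wrist_torque': [-0.783, 1.429, 0.12], 'finger_force': 40.007, 'width': 0.198}
```

To row units: -1.3 rad is -0.8276.

>>> {"fn": "play_rows", "kwargs": {
  "series": [
    [[0,0,0,0,0,-0.0828,0],[0,0,0,0,0,-0.1655,0],[0,0,0,0,0,-0.2483,0],[0,0,0,0,0,-0.331,0],[0,0,0,0,0,-0.4138,0],[0,0,0,0,0,-0.4966,0],[0,0,0,0,0,-0.5793,0],[0,0,0,0,0,-0.6621,0],[0,0,0,0,0,-0.7448,0],[0,0,0,0,0,-0.8276,0]]
  ]
}}

```text
clock: 8.9
eef_pos: [0.4714, -0.1959, 0.0819]
ee_rot: [[0.999, -0.034, 0.002], [-0.034, -0.999, 0.0], [0.002, -0.001, -1.0]]
wrist_force: [4.0, 12.8, 3.5]
width: 0.196
finger_force: 40.0
```

To row units: -1.3 rad is -0.8276.

>>> {"fn": "play_rows", "kwargs": {
  "series": [
    [[0,0,0,0,0,-0.0828,0],[0,0,0,0,0,-0.1655,0],[0,0,0,0,0,-0.2483,0],[0,0,0,0,0,-0.331,0],[0,0,0,0,0,-0.4138,0],[0,0,0,0,0,-0.4966,0],[0,0,0,0,0,-0.5793,0],[0,0,0,0,0,-0.6621,0],[0,0,0,0,0,-0.7448,0],[0,0,0,0,0,-0.8276,0]]
  ]
}}

```text
clock: 9.9
eef_pos: [0.4705, -0.1947, 0.0817]
ee_rot: [[0.3, 0.954, 0.0], [0.954, -0.3, 0.003], [0.002, -0.001, -1.0]]
wrist_force: [-0.8, 23.0, 13.5]
width: 0.199
finger_force: 40.0
```

To row units: -1.3 rad is -0.8276.

>>> {"fn": "play_rows", "kwargs": {
  "series": [
    [[0,0,0,0,0,-0.0828,0],[0,0,0,0,0,-0.1655,0],[0,0,0,0,0,-0.2483,0],[0,0,0,0,0,-0.331,0],[0,0,0,0,0,-0.4138,0],[0,0,0,0,0,-0.4966,0],[0,0,0,0,0,-0.5793,0],[0,0,0,0,0,-0.6621,0],[0,0,0,0,0,-0.7448,0],[0,0,0,0,0,-0.8276,0]]
  ]
}}

```text
clock: 10.9
eef_pos: [0.4691, -0.195, 0.0816]
ee_rot: [[-0.839, 0.544, -0.003], [0.544, 0.839, 0.002], [0.004, 0.0, -1.0]]
wrist_force: [-13.0, 13.7, 21.0]
width: 0.195
finger_force: 40.0
```

Run:
```python
from h import *
st=env.get_state(); print({k:np.round(v,3).tolist() for k,v in st.items()})
print(np.degrees(np.arctan2(st['ee_rot'][1][0],st['ee_rot'][0][0])))
```

```text
{'clock': 10.9, 'q': [-25.228, 16.865, 124.046, 0.082, 39.294, -82.368], 'joint_vel': [-0.096, -0.064, 0.171, -0.373, -0.014, -74.029], 'joint_torque': [-3.468, -49.704, -36.452, -1.245, -4.526, 2.522], 'eef_pos': [0.469, -0.195, 0.082], 'ee_rot': [[-0.839, 0.544, -0.003], [0.544, 0.839, 0.002], [0.004, 0.0, -1.0]], 'wrist_force': [-13.014, 13.727, 21.039], 'wrist_torque': [2.463, 2.428, -0.14], 'finger_force': 40.004, 'width': 0.195}
147.07598647761043
```

To row units: 0.1 cm is 0.001, 0.05 cm is 0.0005, -0.48 rad is -0.3056.

>>> {"fn": "play_rows", "kwargs": {
  "series": [
    [[0.0005,0,0,0,0,-0.0637,0],[0.001,0,0,0,0,-0.1273,0],[0.001,0,0,0,0,-0.191,0],[0.001,0,0,0,0,-0.2546,0],[0.001,0,0,0,0,-0.2865,0],[0.001,0,0,0,0,-0.3056,0],[0.001,0,0,0,0,-0.3056,0]]
  ]
}}

```text
clock: 11.6
eef_pos: [0.4691, -0.1955, 0.0817]
ee_rot: [[-0.995, 0.098, -0.001], [0.098, 0.995, 0.001], [0.001, 0.0, -1.0]]
wrist_force: [-8.0, 4.9, 11.4]
width: 0.194
finger_force: 40.0
```

```bash
cat > s.py <<'E'
from h import *
st=env.get_state(); print({k:np.round(st[k],3).tolist() for k in('clock','eef_pos','wrist_force','wrist_torque','width','q')})
print(np.degrees(np.arctan2(st['ee_rot'][1][0],st['ee_rot'][0][0])), st['joint_torque'][5])
E
python3 s.py
```

```text
{'clock': 11.6, 'eef_pos': [0.469, -0.195, 0.082], 'wrist_force': [-8.039, 4.892, 11.387], 'wrist_torque': [0.886, 1.517, -0.103], 'width': 0.194, 'q': [-25.252, 16.813, 124.104, 0.015, 39.133, -109.615]}
174.35121339211736 -0.5968229658901691
```

To row units: -0.12 rad is -0.0764.

>>> {"fn": "play_rows", "kwargs": {
  "series": [
    [[0,0,0,0,0,-0.0191,0],[0,0,0,0,0,-0.0382,0],[0,0,0,0,0,-0.0573,0],[0,0,0,0,0,-0.0764,0],[0,0,0,0,0,-0.0764,0]]
  ]
}}

```text
clock: 12.1
eef_pos: [0.4698, -0.1955, 0.0817]
ee_rot: [[-1.0, -0.02, 0.001], [-0.02, 1.0, 0.001], [-0.001, 0.001, -1.0]]
wrist_force: [-1.7, 5.0, 6.2]
width: 0.204
finger_force: 41.4
```

```bash
python3 s.py
```

```text
{'clock': 12.1, 'eef_pos': [0.47, -0.196, 0.082], 'wrist_force': [-1.696, 4.959, 6.153], 'wrist_torque': [0.928, 0.458, -0.967], 'width': 0.204, 'q': [-25.247, 16.832, 124.077, 0.077, 39.061, -116.437]}
-178.8696715811954 -1.4711877331137657
```

To row units: -10 cm is -0.1, -8 cm is -0.08, 1.05 rad is 0.6685.

>>> {"fn": "play_rows", "kwargs": {
  "series": [
    [[0,0,0,0,0,0,3.5],[0,0,0,0,0,0,3.5],[0,0,-0.03,0,0,0,3.5],[0,0,-0.07,0,0,0.0955,3.5],[0,0,-0.1,0,0,0.191,3.5],[0.01,-0.01,-0.1,0,0,0.2865,3.5],[0.02,-0.02,-0.1,0,0,0.382,3.5],[0.03,-0.04,-0.1,0,0,0.4775,3.5],[0.04,-0.06,-0.1,0,0,0.573,3.5],[0.05,-0.08,-0.1,0,0,0.6685,3.5]]
  ]
}}

```text
clock: 13.1
eef_pos: [0.4209, -0.2776, 0.1811]
ee_rot: [[-0.51, 0.86, 0.001], [0.86, 0.51, -0.001], [-0.001, 0.0, -1.0]]
wrist_force: [1.2, -0.7, 0.3]
width: 0.38
finger_force: 0.0
```

Run:
```python
from h import *
st=env.get_state(); print(st['eef_pos'],st['q'][5],go([.4179,-.2864,.15],84.66,st))
```

```text
[ 0.42094156 -0.27763122  0.18106686] -66.71831165056523 [-0.6, -0.71, 3.11, 0.001, 0.001, 0.629]
```

To row units: 3.1 cm is 0.031, 3 cm is 0.03, 0.15 rad is 0.0955.

>>> {"fn": "play_rows", "kwargs": {
  "series": [
    [[-0.002,-0.002,0.01,0,0,0.0955,3.5],[-0.004,-0.005,0.02,0,0,0.191,3.5],[-0.006,-0.007,0.03,0,0,0.2865,3.5],[-0.006,-0.007,0.031,0,0,0.382,3.5],[-0.006,-0.007,0.031,0,0,0.4011,3.5],[-0.006,-0.007,0.031,0,0,0.4011,3.5]]
  ]
}}

```text
clock: 13.7
eef_pos: [0.4185, -0.2857, 0.1499]
ee_rot: [[0.086, 0.996, 0.001], [0.996, -0.086, -0.0], [-0.0, 0.001, -1.0]]
wrist_force: [-0.8, 0.4, 0.4]
width: 0.382
finger_force: 0.0
```

Run:
```python
from h import *
st=env.get_state(); im=snap('wrist','w3.png'); c=cam('wrist',st); snap('scene','s2.png')
print(st['eef_pos'],go([.4179,-.2864,.029],84.66,st))
print(proj(c,[[.4179,-.2864,.053],[.4216,-.2466,.096]]))
print(blobs(im,'yellow')[0],blobs(im,'red')[0])
a=cv2.imread('pics/w3.png')[60:300,130:400]; b=cv2.imread('pics/s2.png')[160:280,80:260]
cv2.imwrite('pics/c3.png',np.hstack([cv2.resize(a,(405,360)),cv2.resize(b,(395,360))]))
```

```text
[ 0.41847848 -0.28565386  0.1499153 ] [-0.07, -0.06, 12.09, 0.001, 0.0, 0.007]
[[251.46985793 192.43855731]
 [251.60173196 161.90255897]]
[([293.6, 93.2], [262, 58, 69, 75, 2107]), ([251.0, 164.8], [245, 143, 13, 48, 487])] [([313.3, 92.2], [276, 81, 72, 24, 1449])]
```

View pics/c3.png

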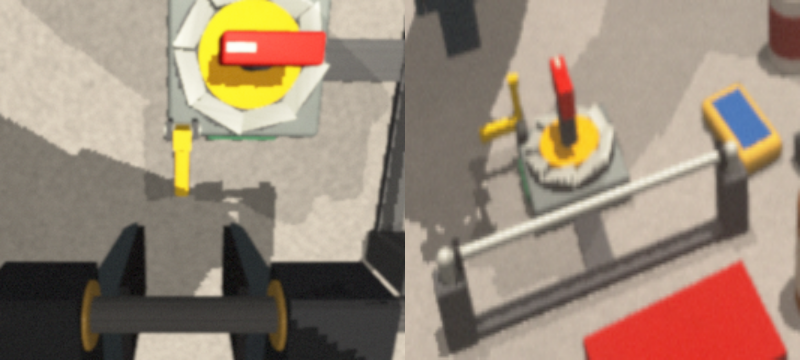

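The rail is down on its sleeves, the key lies along the lift's x, and the pawl fin is level, ending at (182,190) in the crop. Now I swing the pawl back.

To row units: 12.1 cm is 0.121, 11 cm is 0.11.

>>> {"fn": "play_rows", "kwargs": {
  "series": [
    [[0.004,0,0.04,0,0,0,3.5],[0.004,0,0.08,0,0,0,3.5],[0.004,0,0.11,0,0,0,3.5],[0.004,0,0.121,0,0,0,3.5],[0.004,0,0.121,0,0,0,3.5],[0.004,0,0.121,0,0,0,0],[0.004,0,0.121,0,0,0,0],[0.004,0,0.121,0,0,0,0],[0.004,0,0.121,0,0,0,0],[0.004,0,0.121,0,0,0,0]]
  ],
  "grip_force": 8
}}

```text
clock: 14.8
eef_pos: [0.4187, -0.2816, 0.0289]
ee_rot: [[0.089, 0.996, 0.0], [0.996, -0.089, -0.0], [-0.0, 0.0, -1.0]]
wrist_force: [-1.5, 0.2, 1.3]
width: 0.134
finger_force: 0.8
```

To row units: -6 cm is -0.06, -3.6 cm is -0.036.

>>> {"fn": "play_rows", "kwargs": {
  "series": [
    [[0.001,0,-0.01,0,0,0,0],[0.006,0,-0.02,0,0,0,0],[0.011,0,-0.026,0,0,0,0],[0.016,0,-0.031,0,0,0,0],[0.02,0,-0.033,0,0,0,0],[0.027,0,-0.036,0,0,0,0],[0.027,0,-0.036,0,0,0,0],[0.027,0,-0.036,0,0,0,3],[0.027,0,-0.036,0,0,0,3],[0.027,0,-0.06,0,0,0,3]]
  ]
}}

```text
clock: 15.8
eef_pos: [0.42, -0.2539, 0.0871]
ee_rot: [[0.089, 0.996, -0.003], [0.996, -0.089, 0.002], [0.002, -0.003, -1.0]]
wrist_force: [0.3, 0.0, 0.4]
width: 0.318
finger_force: 0.0
```

To row units: 26 cm is 0.26, 24 cm is 0.24.

>>> {"fn": "play_rows", "kwargs": {
  "series": [
    [[0,0,-0.05,0,0,0,3],[0,0,-0.1,0,0,0,3],[0,0,-0.15,0,0,0,5],[0.04,0.02,-0.18,0,0,0,5],[0.09,0.04,-0.18,0,0,0,5],[0.14,0.06,-0.18,0,0,0,5],[0.19,0.08,-0.18,0,0,0,5],[0.24,0.1,-0.18,0,0,0,5],[0.26,0.1,-0.18,0,0,0,5],[0.26,0.1,-0.18,0,0,0,5]]
  ]
}}

```text
clock: 16.8
eef_pos: [0.5449, -0.0011, 0.2688]
ee_rot: [[0.085, 0.996, 0.001], [0.996, -0.085, 0.001], [0.001, 0.001, -1.0]]
wrist_force: [-0.5, -0.4, -0.3]
width: 0.553
finger_force: 0.0
```

Run:
```python
from h import *
st=env.get_state(); im=snap('wrist','w4.png'); c=cam('wrist',st); snap('scene','s3.png'); print(st['eef_pos'],st['ee_rot'][:,0])
import pickle; pickle.dump((st,c),open('w4.pkl','wb'))
a=cv2.imread('pics/w4.png')[:240]; b=cv2.imread('pics/s3.png')[140:260,80:360]
cv2.imwrite('pics/c4.png',np.vstack([cv2.resize(a,(640,300)),cv2.resize(b,(640,274))]))
```

```text
[ 0.54489399 -0.0011121   0.26877201] [8.54437767e-02 9.96342806e-01 6.11362904e-04]
```

View pics/c4.png

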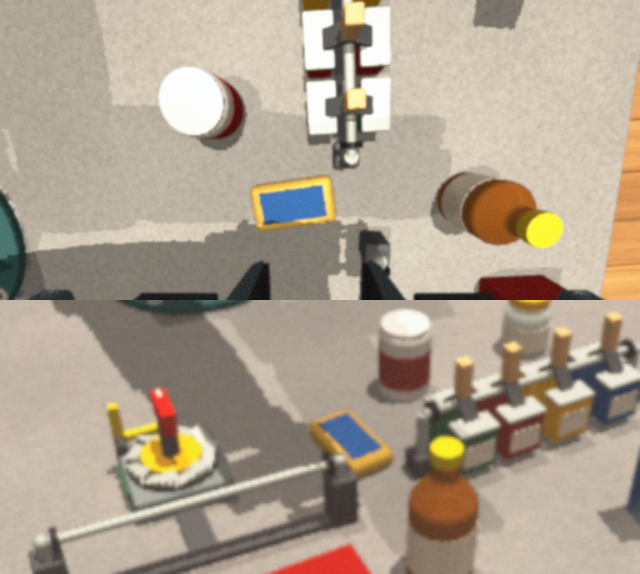

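The pawl is seated again. Next: measure the caddies from above.

To row units: 14 cm is 0.14, 12 cm is 0.12.

>>> {"fn": "play_rows", "kwargs": {
  "series": [
    [[0.04,0.01,-0.02,0,0,0,5],[0.08,0.02,-0.04,0,0,0,5],[0.12,0.03,-0.06,0,0,0,5],[0.14,0.03,-0.065,0,0,0,5],[0.14,0.03,-0.065,0,0,0,5],[0.14,0.03,-0.065,0,0,0,5]]
  ]
}}

```text
clock: 17.5
eef_pos: [0.5858, 0.1311, 0.3332]
ee_rot: [[0.089, 0.996, -0.0], [0.996, -0.089, -0.0], [-0.0, -0.0, -1.0]]
wrist_force: [-0.7, -0.5, -0.4]
width: 0.55
finger_force: 0.0
```

```bash
cat >> h.py <<'E'
def wood(im,c,z=.138):
    h=cv2.cvtColor(im,cv2.COLOR_RGB2HSV); m=cv2.inRange(h,(10,90,170),(22,220,255)); m[235:]=0
    n,l,s,cc=cv2.connectedComponentsWithStats(m); out=[]
    for i in range(1,n):
        if 40<s[i,4]<2000:
            p=onz(c,[cc[i]],z)[0]; out.append((cc[i].round(1).tolist(),s[i].tolist(),p.round(4).tolist()))
    return out
E
python3 - <<'E'
from h import *
st=env.get_state(); im=snap('wrist','w5.png'); c=cam('wrist',st); print(st['eef_pos'],st['ee_rot'][:,0])
for o in wood(im,c): print(o)
E
```

```text
[0.58580802 0.13108143 0.33320238] [ 8.93291829e-02  9.96002096e-01 -3.50238828e-04]
([246.5, 23.2], [240, 15, 14, 15, 47], [0.5955, 0.3137, 0.138])
([253.5, 141.4], [247, 135, 13, 13, 102], [0.5913, 0.1721, 0.138])
([237.1, 217.5], [217, 211, 31, 24, 142], [0.5578, 0.0645, 0.138])
```

View pics/w5.png

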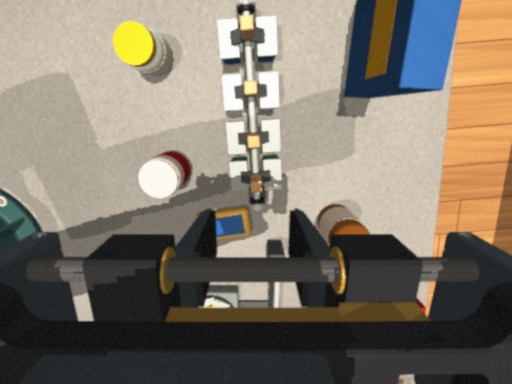

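Grip tops are at about (247,22), (251,88), (253,141) and (256,182).

Run:
```python
from h import *
st=env.get_state();c=cam('wrist',st)
print(onz(c,[(247,21),(251,88),(253,141),(256,183)],.138).round(4))
e=onz(c,[(246,7),(257,197)],.082); print(e, np.degrees(np.arctan2(*(e[0]-e[1])[[1,0]])),e.mean(0))
im=cv2.imread('pics/w0.png')[:,:,::-1].copy(); s0=dict(eef_pos=np.array([.5263,.2294,.3485]),ee_rot=rot(90)); c0=cam('wrist',s0)
for o in wood(im,c0): print(o)
print(onz(c0,[(303,106),(298,158),(294,203),(291,240)],.138).round(4))
print(proj(c,[[.588,.206,.082]]))
```

```text
[[0.5962 0.3156 0.138 ]
 [0.5941 0.2395 0.138 ]
 [0.5906 0.1725 0.138 ]
 [0.5896 0.1138 0.138 ]]
[[0.5969494  0.34886688 0.082     ]
 [0.5885818  0.07503878 0.082     ]] 88.24970837374593 [0.5927656  0.21195283 0.082     ]
([502.1, 33.6], [488, 0, 24, 63, 1124], [0.8474, 0.4072, 0.138])
([302.6, 109.6], [296, 102, 13, 12, 65], [0.5951, 0.3121, 0.138])
([298.0, 160.8], [293, 156, 12, 11, 110], [0.5922, 0.2417, 0.138])
([295.0, 206.9], [290, 202, 11, 9, 68], [0.5909, 0.1715, 0.138])
[[0.5954 0.3168 0.138 ]
 [0.592  0.2458 0.138 ]
 [0.5892 0.1778 0.138 ]
 [0.5872 0.1165 0.138 ]]
[[249.22739516 114.96479526]]
```

Run:
```python
from h import *
print(go([.5885,.115,.099],88.25), go([.5885,.115,.20],88.25))
```

```text
[-1.54, 0.44, 23.4, -0.001, 0.0, -0.059] [-1.54, 0.43, 13.3, -0.001, 0.0, -0.059]
```

To row units: 23.4 cm is 0.234, 22 cm is 0.22, -0.06 rad is -0.0382.

>>> {"fn": "play_rows", "kwargs": {
  "series": [
    [[-0.008,0.002,0.05,0,0,-0.0382,5],[-0.015,0.004,0.1,0,0,-0.0382,5],[-0.015,0.004,0.15,0,0,-0.0382,5],[-0.015,0.004,0.19,0,0,-0.0382,5],[-0.015,0.004,0.22,0,0,-0.0382,5],[-0.015,0.004,0.234,0,0,-0.0382,5],[-0.015,0.004,0.234,0,0,-0.0382,5],[-0.015,0.004,0.234,0,0,-0.0382,0],[-0.015,0.004,0.234,0,0,-0.0382,0],[-0.015,0.004,0.234,0,0,-0.0382,0]]
  ],
  "grip_force": 30
}}

```text
clock: 18.55
eef_pos: [0.5896, 0.117, 0.101]
ee_rot: [[0.029, 1.0, 0.002], [1.0, -0.029, 0.0], [0.0, 0.002, -1.0]]
wrist_force: [-0.2, 0.6, 0.0]
width: 0.316
finger_force: 0.0
```

To row units: -13 cm is -0.13, -11 cm is -0.11.

>>> {"fn": "play_rows", "kwargs": {
  "series": [
    [[0,0,0,0,0,0,0],[0,0,0,0,0,0,0],[0,0,-0.02,0,0,0,0],[0,0,-0.05,0,0,0,0],[0,0,-0.08,0,0,0,0],[0,0,-0.11,0,0,0,0],[0,0,-0.13,0,0,0,0],[0,0,-0.13,0,0,0,0]]
  ]
}}

```text
clock: 19.35
eef_pos: [0.5901, 0.1172, 0.2324]
ee_rot: [[0.029, 1.0, 0.004], [1.0, -0.029, 0.001], [0.001, 0.004, -1.0]]
wrist_force: [0.6, -0.7, -1.1]
width: 0.174
finger_force: 30.0
```

```bash
python3 s.py
python3 - <<'E'
from h import *
print(go([.5906,-.3016,.23],84.66))
E
```

```text
{'clock': 19.35, 'eef_pos': [0.59, 0.117, 0.232], 'wrist_force': [0.639, -0.745, -1.142], 'wrist_torque': [-0.084, -0.034, 0.024], 'width': 0.174, 'q': [9.017, 11.597, 110.561, 0.0, 57.581, 10.673]}
88.34378854464312 -0.0023136272648116574
[-41.86, 1.26, 0.21, 0.004, -0.001, 0.064]
```

To row units: -41.9 cm is -0.419, -40 cm is -0.4, 0.06 rad is 0.0382.

>>> {"fn": "play_rows", "kwargs": {
  "series": [
    [[-0.03,0.001,0,0,0,0,0],[-0.08,0.002,0,0,0,0.0127,0],[-0.13,0.004,0,0,0,0.0255,0],[-0.18,0.005,0,0,0,0.0382,0],[-0.23,0.007,0,0,0,0.0382,0],[-0.28,0.009,0,0,0,0.0382,0],[-0.33,0.01,0,0,0,0.0382,0],[-0.37,0.012,0,0,0,0.0382,0],[-0.4,0.012,0,0,0,0.0382,0],[-0.419,0.0125,0,0,0,0.0382,0]]
  ]
}}

```text
clock: 20.35
eef_pos: [0.5883, -0.304, 0.2279]
ee_rot: [[0.09, 0.996, -0.001], [0.996, -0.09, 0.001], [0.001, -0.002, -1.0]]
wrist_force: [-0.4, 0.4, -1.4]
width: 0.175
finger_force: 30.0
```

Run:
```python
from h import *
env.snapshot('top')
st=env.get_state(); im=snap('wrist','w6.png'); c=cam('wrist',st); print(st['eef_pos'],st['width'],st['wrist_force'])
print(go([.5906,-.3016,.10],84.66,st))
print(proj(c,[[.5993+s*.0931,-.209+s*.9957,.082] for s in(-.05,0,.05,.1,.138)]).round(1).tolist())
```

```text
[ 0.58847323 -0.30549112  0.22820329] 0.17285483093769785 [-1.65152191 -1.99095659 -1.47209181]
[0.41, 0.19, 12.82, -0.001, 0.0, 0.003]
[[253.8, 141.0], [254.0, 95.8], [254.2, 46.3], [254.4, -7.7], [254.5, -52.1]]
```

View pics/w6.png

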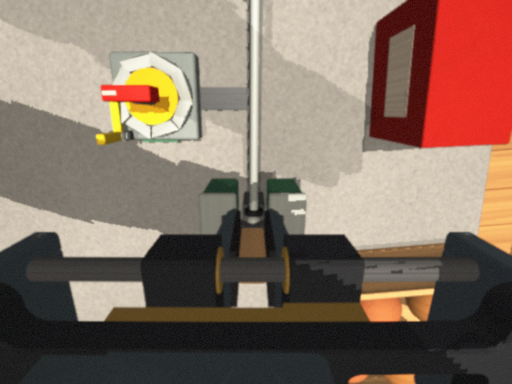

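The rail shows at column 255, matching the projection at 254, and the green caddy is held. Lowering now.

To row units: 12.7 cm is 0.127, 0.25 cm is 0.0025.

>>> {"fn": "play_rows", "kwargs": {
  "series": [
    [[0.004,0.0025,0.02,0,0,0,0],[0.004,0.0025,0.05,0,0,0,0],[0.004,0.0025,0.08,0,0,0,0],[0.004,0.0025,0.105,0,0,0,0],[0.004,0.0025,0.118,0,0,0,0],[0.004,0.0025,0.124,0,0,0,0],[0.004,0.0025,0.127,0,0,0,0],[0.004,0.0025,0.127,0,0,0,0]]
  ]
}}

```text
clock: 21.25
eef_pos: [0.5924, -0.2984, 0.1031]
ee_rot: [[0.089, 0.996, 0.001], [0.996, -0.089, -0.0], [-0.0, 0.001, -1.0]]
wrist_force: [0.7, 0.6, -1.0]
width: 0.174
finger_force: 30.0
```

```bash
python3 s.py
```

```text
{'clock': 21.25, 'eef_pos': [0.592, -0.298, 0.103], 'wrist_force': [0.676, 0.645, -1.009], 'wrist_torque': [-0.122, 0.105, -0.006], 'width': 0.174, 'q': [-28.753, 26.519, 106.054, -0.001, 47.376, -23.667]}
84.91437019384966 0.004915119206998497
```

To row units: -18 cm is -0.18, -13 cm is -0.13.

>>> {"fn": "play_rows", "kwargs": {
  "series": [
    [[0,0,0.0015,0,0,0,0],[0,0,0.0025,0,0,0,0],[0,0,0.0025,0,0,0,0],[0,0,0.0025,0,0,0,3.5],[0,0,0.0025,0,0,0,4],[0,0,0.0025,0,0,0,4],[0,0,-0.03,0,0,0,4],[0,0,-0.08,0,0,0,4],[0,0,-0.13,0,0,0,5],[0,0,-0.18,0,0,0,5]]
  ]
}}

```text
clock: 22.25
eef_pos: [0.5916, -0.2983, 0.2845]
ee_rot: [[0.089, 0.996, 0.0], [0.996, -0.089, 0.0], [0.0, 0.0, -1.0]]
wrist_force: [-0.1, -0.3, 0.6]
width: 0.546
finger_force: 0.0
```

To row units: 43 cm is 0.43, 40 cm is 0.4, -0.06 rad is -0.0382.

>>> {"fn": "play_rows", "kwargs": {
  "series": [
    [[0.05,0,-0.02,0,0,0,5],[0.1,0,-0.04,0,0,0,5],[0.15,0,-0.05,0,0,0,5],[0.2,0,-0.05,0,0,0,5],[0.25,0,-0.05,0,0,0,5],[0.3,0,-0.05,0,0,0,5],[0.35,-0.01,-0.05,0,0,0,5],[0.4,-0.02,-0.05,0,0,0,5],[0.43,-0.03,-0.05,0,0,-0.0255,5],[0.43,-0.04,-0.05,0,0,-0.0382,5]]
  ]
}}

```text
clock: 23.25
eef_pos: [0.5898, 0.1372, 0.3325]
ee_rot: [[0.024, 1.0, 0.0], [1.0, -0.024, 0.001], [0.001, 0.0, -1.0]]
wrist_force: [-0.2, -0.7, 0.3]
width: 0.551
finger_force: 0.0
```

Run:
```python
from h import *
env.snapshot('top')
st=env.get_state(); im=snap('wrist','w7.png'); c=cam('wrist',st); print(st['eef_pos'],st['ee_rot'][:,0])
for o in wood(im,c): print(o)
t=snap('top','t7.png'); s=snap('scene','s7.png')
a=cv2.imread('pics/w7.png')[:240,100:400]; b=cv2.imread('pics/s7.png')[140:260,80:360]
cv2.imwrite('pics/c7.png',np.vstack([cv2.resize(a,(400,320)),cv2.resize(b,(400,171))]))
```

```text
[0.58861351 0.13537859 0.33238543] [2.36951531e-02 9.99719230e-01 3.52437751e-05]
([254.5, 27.9], [248, 19, 14, 15, 52], [0.5957, 0.3128, 0.138])
([253.8, 145.2], [248, 139, 12, 13, 95], [0.5917, 0.1718, 0.138])
([233.4, 218.6], [216, 212, 26, 23, 130], [0.5595, 0.0658, 0.138])
```

View pics/c7.png

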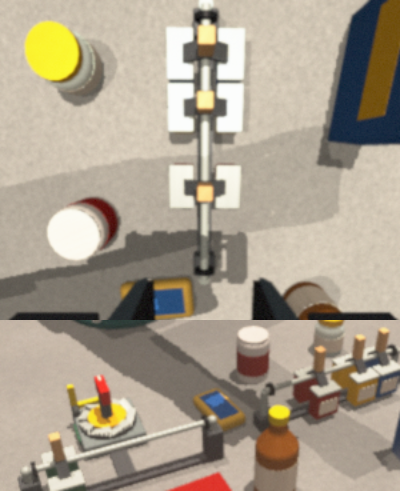

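Green hangs on the lift rail. Yellow has been knocked up against blue, still astride the storage rail (crop 205,98). Next is red.

Run:
```python
from h import *
st=env.get_state();c=cam('wrist',st)
print(onz(c,[(254,27),(253.7,74),(253.7,143.5)],.138).round(4).tolist())
print(go([.5905,.1735,.100],88.25,st))
```

```text
[[0.5983, 0.311, 0.138], [0.5964, 0.2582, 0.138], [0.5938, 0.1712, 0.138]]
[4.09, -0.12, 23.26, 0.0, 0.0, 0.001]
```

To row units: 23.3 cm is 0.233, 22 cm is 0.22.

>>> {"fn": "play_rows", "kwargs": {
  "series": [
    [[0.02,0,0.05,0,0,0,5],[0.04,0,0.1,0,0,0,5],[0.04,0,0.15,0,0,0,5],[0.04,0,0.19,0,0,0,5],[0.04,0,0.22,0,0,0,5],[0.04,0,0.233,0,0,0,5],[0.04,0,0.233,0,0,0,5],[0.04,0,0.233,0,0,0,0],[0.04,0,0.233,0,0,0,0],[0.04,0,0.233,0,0,0,0]]
  ],
  "grip_force": 30
}}

```text
clock: 24.45
eef_pos: [0.5924, 0.1735, 0.1011]
ee_rot: [[0.029, 1.0, 0.002], [1.0, -0.029, 0.001], [0.001, 0.002, -1.0]]
wrist_force: [0.1, 0.4, -0.2]
width: 0.317
finger_force: 0.0
```

To row units: -13 cm is -0.13, -11 cm is -0.11.

>>> {"fn": "play_rows", "kwargs": {
  "series": [
    [[0,0,0,0,0,0,0],[0,0,0,0,0,0,0],[0,0,-0.02,0,0,0,0],[0,0,-0.05,0,0,0,0],[0,0,-0.08,0,0,0,0],[0,0,-0.11,0,0,0,0],[0,0,-0.13,0,0,0,0],[0,0,-0.13,0,0,0,0]]
  ]
}}

```text
clock: 25.25
eef_pos: [0.5928, 0.1738, 0.2326]
ee_rot: [[0.029, 1.0, 0.005], [1.0, -0.029, 0.001], [0.001, 0.005, -1.0]]
wrist_force: [0.2, 0.3, -1.1]
width: 0.174
finger_force: 30.0
```

```bash
python3 s.py
python3 - <<'E'
from h import *
print(go([.598,-.2370,.23],84.66))
E
```

```text
{'clock': 25.25, 'eef_pos': [0.593, 0.174, 0.233], 'wrist_force': [0.167, 0.282, -1.09], 'wrist_torque': [-0.038, 0.065, -0.036], 'width': 0.174, 'q': [14.178, 13.069, 108.719, -0.001, 57.941, 15.834]}
88.34467844931854 -0.0027893482911167666
[-41.05, 1.7, 0.21, 0.005, -0.001, 0.064]
```

To row units: -41 cm is -0.41, 1.7 cm is 0.017, 0.06 rad is 0.0382.

>>> {"fn": "play_rows", "kwargs": {
  "series": [
    [[-0.03,0.001,0,0,0,0,0],[-0.08,0.003,0,0,0,0.0127,0],[-0.13,0.005,0,0,0,0.0255,0],[-0.18,0.008,0,0,0,0.0382,0],[-0.23,0.01,0,0,0,0.0382,0],[-0.28,0.012,0,0,0,0.0382,0],[-0.33,0.014,0,0,0,0.0382,0],[-0.37,0.016,0,0,0,0.0382,0],[-0.4,0.017,0,0,0,0.0382,0],[-0.41,0.017,0,0,0,0.0382,0]]
  ]
}}

```text
clock: 26.25
eef_pos: [0.5958, -0.2393, 0.2281]
ee_rot: [[0.091, 0.996, -0.001], [0.996, -0.091, 0.0], [0.0, -0.001, -1.0]]
wrist_force: [-1.2, 0.3, -1.8]
width: 0.173
finger_force: 30.0
```

>>> {"fn": "play_rows", "kwargs": {
  "series": [
    [[0,0,0,0,0,0,0],[0,0,0,0,0,0,0]]
  ]
}}

```text
clock: 26.45
eef_pos: [0.5962, -0.2359, 0.2287]
ee_rot: [[0.089, 0.996, -0.001], [0.996, -0.089, 0.001], [0.001, -0.001, -1.0]]
wrist_force: [-0.1, -0.3, -1.1]
width: 0.171
finger_force: 30.0
```

```bash
python3 s.py
python3 - <<'E'
from h import *
print(go([.598,-.2370,.103],84.66))
E
```

```text
{'clock': 26.45, 'eef_pos': [0.596, -0.236, 0.229], 'wrist_force': [-0.068, -0.321, -1.148], 'wrist_torque': [-0.08, 0.1, 0.037], 'width': 0.171, 'q': [-23.673, 15.59, 105.947, 0.016, 58.53, -18.595]}
84.91354585236893 -0.045679493341594934
[-0.1, 0.2, 12.57, -0.001, -0.001, 0.004]
```

To row units: 12.8 cm is 0.128, 12.6 cm is 0.126.

>>> {"fn": "play_rows", "kwargs": {
  "series": [
    [[-0.001,0.002,0.03,0,0,0,0],[-0.001,0.002,0.07,0,0,0,0],[-0.001,0.002,0.1,0,0,0,0],[-0.001,0.002,0.118,0,0,0,0],[-0.001,0.002,0.126,0,0,0,0],[-0.001,0.002,0.128,0,0,0,0],[-0.001,0.002,0.128,0,0,0,0],[-0.001,0.002,0.128,0,0,0,3.5],[-0.001,0.002,0.128,0,0,0,4],[-0.001,0.002,0.128,0,0,0,4]]
  ]
}}

```text
clock: 27.45
eef_pos: [0.599, -0.2384, 0.1023]
ee_rot: [[0.089, 0.996, 0.001], [0.996, -0.089, -0.001], [-0.001, 0.001, -1.0]]
wrist_force: [0.9, -0.1, 0.1]
width: 0.409
finger_force: 0.0
```

To row units: 30 cm is 0.3, 25 cm is 0.25, -0.03 rad is -0.0191.

>>> {"fn": "play_rows", "kwargs": {
  "series": [
    [[0,0,-0.03,0,0,0,4],[0,0,-0.08,0,0,0,4],[0,0,-0.13,0,0,0,5],[0,0,-0.18,0,0,0,5],[0.05,0,-0.21,0,0,0,5],[0.1,0,-0.23,0,0,0,5],[0.15,0,-0.23,0,0,0,5],[0.2,-0.005,-0.23,0,0,0,5],[0.25,-0.01,-0.23,0,0,0,5],[0.3,-0.02,-0.23,0,0,-0.0191,5]]
  ]
}}

```text
clock: 28.45
eef_pos: [0.6063, 0.0518, 0.3322]
ee_rot: [[0.059, 0.998, 0.001], [0.998, -0.059, 0.0], [0.0, 0.001, -1.0]]
wrist_force: [1.1, -0.7, -0.9]
width: 0.547
finger_force: 0.0
```

To row units: 11 cm is 0.11, 8 cm is 0.08, -0.03 rad is -0.0191.

>>> {"fn": "play_rows", "kwargs": {
  "series": [
    [[0.04,-0.01,0,0,0,-0.0191,5],[0.08,-0.015,0,0,0,-0.0191,5],[0.11,-0.015,0,0,0,-0.0191,5],[0.11,-0.015,0,0,0,-0.0191,5],[0.11,-0.015,0,0,0,-0.0191,5],[0.11,-0.015,0,0,0,-0.0191,5]]
  ]
}}

```text
clock: 29.05
eef_pos: [0.5979, 0.1598, 0.3316]
ee_rot: [[0.03, 1.0, 0.0], [1.0, -0.03, -0.0], [-0.0, 0.0, -1.0]]
wrist_force: [0.1, -0.6, -0.3]
width: 0.546
finger_force: 0.0
```

Run:
```python
from h import *
st=env.get_state(); im=snap('wrist','w8.png'); c=cam('wrist',st); print(st['eef_pos'],st['ee_rot'][:,0])
for o in wood(im,c): print(o)
s=snap('scene','s8.png')
a=cv2.imread('pics/w8.png')[:240,100:400]; b=cv2.imread('pics/s8.png')[140:260,80:360]
cv2.imwrite('pics/c8.png',np.vstack([cv2.resize(a,(400,320)),cv2.resize(b,(400,171))]))
```

```text
[0.59787581 0.15979564 0.33158249] [ 2.95476211e-02  9.99563367e-01 -1.19942496e-04]
([246.1, 50.3], [240, 41, 14, 15, 50], [0.5952, 0.3126, 0.138])
([245.9, 96.0], [240, 89, 13, 13, 41], [0.5929, 0.2593, 0.138])
([228.0, 227.5], [216, 224, 22, 11, 85], [0.5599, 0.077, 0.138])
```

View pics/c8.png

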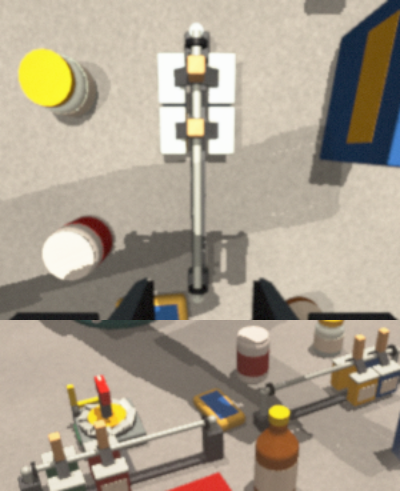

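Red hangs. Next, yellow at about (0.594, 0.260).

Run:
```python
from h import *
print(go([.594,.260,.100],88.25))
```

```text
[10.03, -0.7, 23.16, 0.0, 0.0, 0.0]
```

To row units: 23.2 cm is 0.232, 22 cm is 0.22.

>>> {"fn": "play_rows", "kwargs": {
  "series": [
    [[0.04,-0.003,0.03,0,0,0,5],[0.08,-0.006,0.07,0,0,0,5],[0.1,-0.007,0.11,0,0,0,5],[0.1,-0.007,0.15,0,0,0,5],[0.1,-0.007,0.19,0,0,0,5],[0.1,-0.007,0.22,0,0,0,5],[0.1,-0.007,0.232,0,0,0,5],[0.1,-0.007,0.232,0,0,0,5],[0.1,-0.007,0.232,0,0,0,0],[0.1,-0.007,0.232,0,0,0,0]]
  ],
  "grip_force": 30
}}

```text
clock: 30.15
eef_pos: [0.5949, 0.261, 0.1014]
ee_rot: [[0.029, 1.0, 0.003], [1.0, -0.029, 0.001], [0.001, 0.002, -1.0]]
wrist_force: [-0.4, 0.7, 1.1]
width: 0.407
finger_force: 0.0
```

To row units: -13 cm is -0.13, -11 cm is -0.11.

>>> {"fn": "play_rows", "kwargs": {
  "series": [
    [[0,0,0,0,0,0,0],[0,0,0,0,0,0,0],[0,0,0,0,0,0,0],[0,0,-0.02,0,0,0,0],[0,0,-0.05,0,0,0,0],[0,0,-0.08,0,0,0,0],[0,0,-0.11,0,0,0,0],[0,0,-0.13,0,0,0,0],[0,0,-0.13,0,0,0,0]]
  ]
}}

```text
clock: 31.05
eef_pos: [0.595, 0.2613, 0.2325]
ee_rot: [[0.029, 1.0, 0.004], [1.0, -0.029, 0.002], [0.002, 0.004, -1.0]]
wrist_force: [0.5, 0.2, -1.9]
width: 0.173
finger_force: 30.0
```

```bash
python3 s.py
python3 - <<'E'
from h import *
print(go([.603,-.1745,.23],84.66))
E
```

```text
{'clock': 31.05, 'eef_pos': [0.595, 0.261, 0.232], 'wrist_force': [0.494, 0.23, -1.886], 'wrist_torque': [-0.11, 0.023, 0.011], 'width': 0.173, 'q': [21.652, 15.992, 104.987, 0.001, 58.764, 23.309]}
88.34243430286705 -0.002954592928290367
[-43.54, 2.06, 0.18, 0.004, -0.002, 0.064]
```

To row units: -43.5 cm is -0.435, 1.9 cm is 0.019, 0.06 rad is 0.0382.

>>> {"fn": "play_rows", "kwargs": {
  "series": [
    [[-0.03,0.001,0,0,0,0,0],[-0.08,0.003,0,0,0,0.0127,0],[-0.13,0.005,0,0,0,0.0255,0],[-0.18,0.008,0,0,0,0.0382,0],[-0.23,0.011,0,0,0,0.0382,0],[-0.28,0.014,0,0,0,0.0382,0],[-0.33,0.016,0,0,0,0.0382,0],[-0.38,0.019,0,0,0,0.0382,0],[-0.415,0.021,0,0,0,0.0382,0],[-0.435,0.021,0,0,0,0.0382,0]]
  ]
}}

```text
clock: 32.05
eef_pos: [0.6013, -0.1773, 0.228]
ee_rot: [[0.091, 0.996, -0.001], [0.996, -0.091, 0.0], [0.0, -0.001, -1.0]]
wrist_force: [0.3, 1.1, -1.7]
width: 0.176
finger_force: 30.0
```

>>> {"fn": "play_rows", "kwargs": {
  "series": [
    [[0,0,0,0,0,0,0],[0,0,0,0,0,0,0]]
  ]
}}

```text
clock: 32.25
eef_pos: [0.6015, -0.1745, 0.2282]
ee_rot: [[0.09, 0.996, -0.002], [0.996, -0.09, 0.001], [0.0, -0.002, -1.0]]
wrist_force: [0.5, 1.0, -1.9]
width: 0.176
finger_force: 30.0
```

```bash
python3 s.py
python3 - <<'E'
from h import *
print(go([.603,-.1745,.103],84.66))
E
```

```text
{'clock': 32.25, 'eef_pos': [0.602, -0.175, 0.228], 'wrist_force': [0.547, 0.961, -1.947], 'wrist_torque': [-0.014, 0.064, -0.004], 'width': 0.176, 'q': [-18.317, 14.288, 107.681, 0.008, 58.124, -13.175]}
84.8537254628588 -0.09410811820998788
[0.01, 0.17, 12.52, -0.002, -0.0, 0.003]
```

To row units: 12.8 cm is 0.128, 12.6 cm is 0.126.

>>> {"fn": "play_rows", "kwargs": {
  "series": [
    [[0,0.002,0.03,0,0,0,0],[0,0.002,0.07,0,0,0,0],[0,0.002,0.1,0,0,0,0],[0,0.002,0.118,0,0,0,0],[0,0.002,0.126,0,0,0,0],[0,0.002,0.128,0,0,0,0],[0,0.002,0.128,0,0,0,0],[0,0.002,0.128,0,0,0,3.5],[0,0.002,0.128,0,0,0,4],[0,0.002,0.128,0,0,0,4]]
  ]
}}

```text
clock: 33.25
eef_pos: [0.6047, -0.1751, 0.1024]
ee_rot: [[0.089, 0.996, 0.002], [0.996, -0.089, -0.0], [-0.0, 0.002, -1.0]]
wrist_force: [-0.3, 0.5, -1.3]
width: 0.403
finger_force: 0.0
```

To row units: 30 cm is 0.3, 25 cm is 0.25, -0.03 rad is -0.0191.

>>> {"fn": "play_rows", "kwargs": {
  "series": [
    [[0,0,-0.03,0,0,0,4],[0,0,-0.08,0,0,0,4],[0,0,-0.13,0,0,0,5],[0,0,-0.18,0,0,0,5],[0.05,0,-0.21,0,0,0,5],[0.1,0,-0.23,0,0,0,5],[0.15,0,-0.23,0,0,0,5],[0.2,-0.005,-0.23,0,0,0,5],[0.25,-0.01,-0.23,0,0,0,5],[0.3,-0.02,-0.23,0,0,-0.0191,5]]
  ]
}}

```text
clock: 34.25
eef_pos: [0.612, 0.1151, 0.3322]
ee_rot: [[0.059, 0.998, 0.001], [0.998, -0.059, 0.0], [0.0, 0.001, -1.0]]
wrist_force: [1.3, 1.4, -0.2]
width: 0.549
finger_force: 0.0
```

To row units: 6 cm is 0.06, 3 cm is 0.03, -0.03 rad is -0.0191.

>>> {"fn": "play_rows", "kwargs": {
  "series": [
    [[0.03,-0.01,0,0,0,-0.0191,5],[0.06,-0.015,0,0,0,-0.0191,5],[0.06,-0.015,0,0,0,-0.0191,5],[0.06,-0.015,0,0,0,-0.0191,5],[0.06,-0.015,0,0,0,-0.0191,5]]
  ]
}}

```text
clock: 34.75
eef_pos: [0.6007, 0.1731, 0.3317]
ee_rot: [[0.03, 1.0, 0.0], [1.0, -0.03, -0.0], [-0.0, 0.0, -1.0]]
wrist_force: [0.3, -0.2, -1.2]
width: 0.551
finger_force: 0.0
```

Run:
```python
from h import *
st=env.get_state(); im=snap('wrist','w9.png'); c=cam('wrist',st); print(st['eef_pos'],st['ee_rot'][:,0])
for o in wood(im,c): print(o)
s=snap('scene','s9.png')
a=cv2.imread('pics/w9.png')[:240,100:400]; b=cv2.imread('pics/s9.png')[140:260,80:360]
cv2.imwrite('pics/c9.png',np.vstack([cv2.resize(a,(400,320)),cv2.resize(b,(400,171))]))
print(go([.596,.313,.100],88.25))
```

```text
[0.60071479 0.17314193 0.33167485] [ 2.95624660e-02  9.99562931e-01 -8.81625372e-05]
([225.4, 232.2], [216, 229, 20, 6, 66], [0.5584, 0.0827, 0.138])
[13.99, -0.9, 23.16, 0.0, 0.0, 0.0]
```

View pics/c9.png

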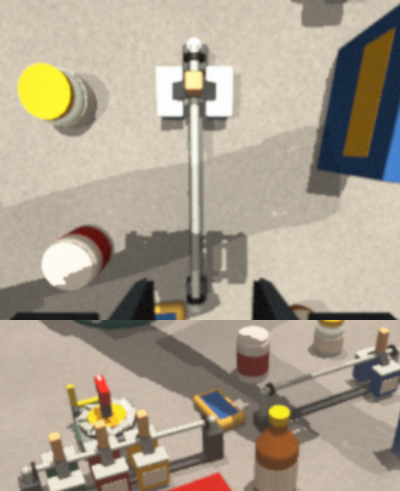

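Yellow hangs. Blue is still at (0.596, 0.313).

To row units: 23.2 cm is 0.232, 22 cm is 0.22.

>>> {"fn": "play_rows", "kwargs": {
  "series": [
    [[0.045,-0.003,0.02,0,0,0,5],[0.09,-0.006,0.05,0,0,0,5],[0.13,-0.009,0.09,0,0,0,5],[0.14,-0.009,0.13,0,0,0,5],[0.14,-0.009,0.18,0,0,0,5],[0.14,-0.009,0.22,0,0,0,5],[0.14,-0.009,0.232,0,0,0,5],[0.14,-0.009,0.232,0,0,0,5],[0.14,-0.009,0.232,0,0,0,0],[0.14,-0.009,0.232,0,0,0,0]]
  ],
  "grip_force": 30
}}

```text
clock: 35.85
eef_pos: [0.5971, 0.3145, 0.1021]
ee_rot: [[0.029, 1.0, 0.003], [1.0, -0.029, 0.002], [0.002, 0.003, -1.0]]
wrist_force: [-0.3, -0.3, 0.3]
width: 0.404
finger_force: 0.0
```

>>> {"fn": "play_rows", "kwargs": {
  "series": [
    [[0,0,0,0,0,0,0],[0,0,0,0,0,0,0],[0,0,0,0,0,0,0],[0,0,-0.02,0,0,0,0],[0,0,-0.05,0,0,0,0],[0,0,-0.08,0,0,0,0],[0,0,-0.11,0,0,0,0],[0,0,-0.13,0,0,0,0],[0,0,-0.13,0,0,0,0]]
  ]
}}

```text
clock: 36.75
eef_pos: [0.5968, 0.3148, 0.2327]
ee_rot: [[0.029, 1.0, 0.004], [1.0, -0.029, 0.002], [0.002, 0.004, -1.0]]
wrist_force: [0.1, -0.0, -1.3]
width: 0.175
finger_force: 30.0
```

```bash
python3 s.py
python3 - <<'E'
from h import *
print(go([.609,-.1150,.23],84.66))
E
```

```text
{'clock': 36.75, 'eef_pos': [0.597, 0.315, 0.233], 'wrist_force': [0.08, -0.001, -1.263], 'wrist_torque': [-0.05, 0.061, -0.017], 'width': 0.175, 'q': [25.827, 18.217, 102.018, 0.002, 59.5, 27.482]}
88.34356856921349 -0.0031227832369040698
[-42.92, 2.46, 0.18, 0.004, -0.002, 0.064]
```

To row units: -42.9 cm is -0.429, -41.5 cm is -0.415, 0.06 rad is 0.0382.

>>> {"fn": "play_rows", "kwargs": {
  "series": [
    [[-0.03,0.001,0,0,0,0,0],[-0.08,0.003,0,0,0,0.0127,0],[-0.13,0.006,0,0,0,0.0255,0],[-0.18,0.009,0,0,0,0.0382,0],[-0.23,0.012,0,0,0,0.0382,0],[-0.28,0.015,0,0,0,0.0382,0],[-0.33,0.018,0,0,0,0.0382,0],[-0.38,0.022,0,0,0,0.0382,0],[-0.415,0.025,0,0,0,0.0382,0],[-0.429,0.025,0,0,0,0.0382,0]]
  ]
}}

```text
clock: 37.75
eef_pos: [0.6076, -0.1183, 0.2282]
ee_rot: [[0.091, 0.996, -0.001], [0.996, -0.091, -0.0], [-0.0, -0.001, -1.0]]
wrist_force: [0.1, -0.0, -1.5]
width: 0.174
finger_force: 30.0
```

>>> {"fn": "play_rows", "kwargs": {
  "series": [
    [[0,0,0,0,0,0,0],[0,0,0,0,0,0,0]]
  ]
}}

```text
clock: 37.95
eef_pos: [0.6077, -0.1147, 0.2287]
ee_rot: [[0.089, 0.996, -0.001], [0.996, -0.089, 0.0], [0.0, -0.001, -1.0]]
wrist_force: [-0.3, -0.2, -1.9]
width: 0.176
finger_force: 30.0
```

```bash
python3 s.py
python3 - <<'E'
from h import *
print(go([.609,-.1150,.103],84.66))
E
```

```text
{'clock': 37.95, 'eef_pos': [0.608, -0.115, 0.229], 'wrist_force': [-0.286, -0.221, -1.918], 'wrist_torque': [-0.006, 0.06, 0.016], 'width': 0.176, 'q': [-12.854, 13.535, 108.588, 0.015, 57.947, -7.757]}
84.89503163258942 -0.06999494740739465
[-0.02, 0.14, 12.57, -0.001, -0.0, 0.004]
```

To row units: 12.8 cm is 0.128, 12.6 cm is 0.126.

>>> {"fn": "play_rows", "kwargs": {
  "series": [
    [[-0.0005,0.001,0.03,0,0,0,0],[-0.0005,0.001,0.07,0,0,0,0],[-0.0005,0.001,0.1,0,0,0,0],[-0.0005,0.001,0.118,0,0,0,0],[-0.0005,0.001,0.126,0,0,0,0],[-0.0005,0.001,0.128,0,0,0,0],[-0.0005,0.001,0.128,0,0,0,0],[-0.0005,0.001,0.128,0,0,0,3.5],[-0.0005,0.001,0.128,0,0,0,4],[-0.0005,0.001,0.128,0,0,0,4]]
  ]
}}

```text
clock: 38.95
eef_pos: [0.6095, -0.1162, 0.1023]
ee_rot: [[0.089, 0.996, 0.001], [0.996, -0.089, -0.0], [-0.0, 0.001, -1.0]]
wrist_force: [0.1, -0.5, -0.4]
width: 0.404
finger_force: 0.0
```

To row units: -25 cm is -0.25, -24 cm is -0.24, -0.2 rad is -0.1273.

>>> {"fn": "play_rows", "kwargs": {
  "series": [
    [[0,0,-0.03,0,0,0,4],[0,0,-0.08,0,0,0,4],[0,0,-0.13,0,0,0,4],[0,0,-0.18,0,0,0,4],[-0.04,-0.01,-0.21,0,0,-0.0637,4],[-0.08,-0.02,-0.24,0,0,-0.1273,4],[-0.12,-0.04,-0.25,0,0,-0.1273,4],[-0.16,-0.06,-0.25,0,0,-0.1273,4],[-0.2,-0.06,-0.25,0,0,-0.1273,4],[-0.23,-0.06,-0.25,0,0,-0.1273,4]]
  ]
}}

```text
clock: 39.95
eef_pos: [0.5279, -0.342, 0.3523]
ee_rot: [[-0.11, 0.994, 0.001], [0.994, 0.11, -0.001], [-0.001, 0.001, -1.0]]
wrist_force: [0.3, -0.1, -0.6]
width: 0.439
finger_force: 0.0
```

>>> {"fn": "play_rows", "kwargs": {
  "series": [
    [[0,0,0,0,0,0,4],[0,0,0,0,0,0,4],[0,0,0,0,0,0,4]]
  ]
}}

```text
clock: 40.25
eef_pos: [0.529, -0.3391, 0.3516]
ee_rot: [[-0.111, 0.994, 0.0], [0.994, 0.111, 0.0], [0.0, 0.0, -1.0]]
wrist_force: [0.8, 0.0, -0.0]
width: 0.436
finger_force: 0.0
```

Run:
```python
from h import *
st=env.get_state(); im=snap('wrist','w10.png'); c=cam('wrist',st); print(st['eef_pos'],st['q'])
s=snap('scene','s10.png')
print(wood(im,c))
a=cv2.imread('pics/w10.png')[:240,100:500]; b=cv2.imread('pics/s10.png')[150:270,80:280]
cv2.imwrite('pics/c10.png',np.vstack([cv2.resize(a,(500,300)),cv2.resize(b,(500,300))]))
```

```text
[ 0.52899733 -0.3390582   0.35161215] [-3.47856792e+01  7.69294939e+00  1.02112445e+02  7.16875817e-03
  7.01918189e+01 -4.11740884e+01]
[([508.5, 31.5], [503, 15, 9, 27, 125], [0.8383, -0.1221, 0.138]), ([223.2, 75.5], [207, 67, 32, 16, 133], [0.4769, -0.2178, 0.138]), ([309.5, 103.9], [304, 97, 12, 13, 77], [0.5968, -0.2407, 0.138]), ([297.9, 151.4], [292, 145, 13, 13, 75], [0.5914, -0.3066, 0.138])]
```

View pics/c10.png

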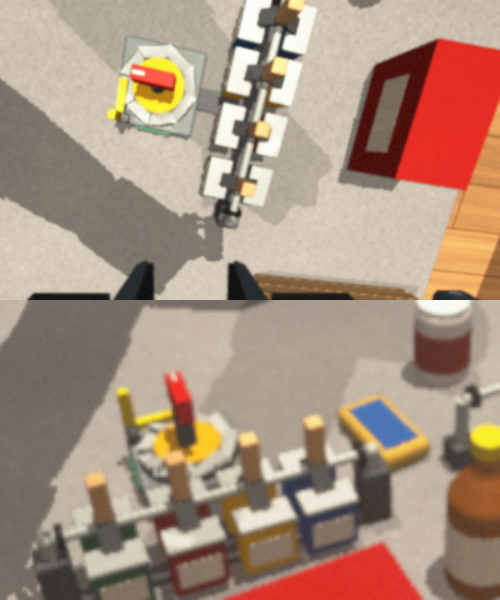

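All four caddies hang on the lift rail with the rail down, and the pawl is seated. Now I go back to the key.

Run:
```python
from h import *
print(go([.4697,-.1957,.16],174.66))
```

```text
[14.89, -4.31, 19.16, 0.0, 0.0, -1.366]
```

To row units: 19.2 cm is 0.192, 18 cm is 0.18, -1.37 rad is -0.8722.

>>> {"fn": "play_rows", "kwargs": {
  "series": [
    [[0.03,-0.01,0,0,0,-0.0891,3.5],[0.06,-0.02,0.02,0,0,-0.1783,3.5],[0.09,-0.03,0.05,0,0,-0.2674,3.5],[0.12,-0.04,0.08,0,0,-0.3565,3.5],[0.149,-0.043,0.11,0,0,-0.4456,3.5],[0.149,-0.043,0.14,0,0,-0.5348,3.5],[0.149,-0.043,0.16,0,0,-0.6239,3.5],[0.149,-0.043,0.18,0,0,-0.713,3.5],[0.149,-0.043,0.192,0,0,-0.8021,3.5],[0.149,-0.043,0.192,0,0,-0.8722,3.5]]
  ]
}}

```text
clock: 41.35
eef_pos: [0.4689, -0.1953, 0.1579]
ee_rot: [[-0.997, 0.083, -0.002], [0.083, 0.997, 0.001], [0.002, 0.001, -1.0]]
wrist_force: [-0.1, 0.2, 0.9]
width: 0.385
finger_force: 0.0
```

>>> {"fn": "play_rows", "kwargs": {
  "series": [
    [[0,0,0,0,0,0,3.5],[0,0,0,0,0,0,3.5],[0,0,0,0,0,0,3.5]]
  ]
}}

```text
clock: 41.65
eef_pos: [0.4699, -0.1964, 0.1599]
ee_rot: [[-0.996, 0.092, 0.001], [0.092, 0.996, -0.0], [-0.001, -0.0, -1.0]]
wrist_force: [-0.1, -0.8, -0.0]
width: 0.386
finger_force: 0.0
```

```bash
python3 s.py
python3 - <<'E'
from h import *
print(go([.4697,-.1957,.081],174.66))
st=env.get_state();im=snap('wrist','w11.png');c=cam('wrist',st);print(blobs(im,'red')[0],proj(c,[[.4697,-.1957,.115]]))
E
```

```text
{'clock': 41.65, 'eef_pos': [0.47, -0.196, 0.16], 'wrist_force': [-0.088, -0.835, -0.018], 'wrist_torque': [0.031, -0.022, -0.041], 'width': 0.386, 'q': [-25.299, 8.989, 122.822, -0.002, 48.144, -110.026]}
174.72846654578785 0.02270375727675855
[0.04, 0.07, 7.89, -0.0, 0.001, 0.001]
[([505.9, 134.1], [498, 110, 14, 46, 454]), ([252.9, 205.8], [244, 175, 19, 60, 945]), ([241.3, 248.7], [228, 245, 20, 13, 77]), ([240.1, 297.5], [233, 292, 15, 12, 168])] [[253.07548445 208.75740108]]
```

Red bar centred at col 252.9 vs 253.1 expected. Grip and wind.

To row units: 7.9 cm is 0.079, 6 cm is 0.06.

>>> {"fn": "play_rows", "kwargs": {
  "series": [
    [[0,0.0005,0.03,0,0,0,3.5],[0,0.0005,0.06,0,0,0,3.5],[0,0.0005,0.079,0,0,0,3.5],[0,0.0005,0.079,0,0,0,3.5],[0,0.0005,0.079,0,0,0,0],[0,0.0005,0.079,0,0,0,0],[0,0.0005,0.079,0,0,0,0],[0,0.0005,0.079,0,0,0,0],[0,0.0005,0.079,0,0,0,0]]
  ],
  "grip_force": 40
}}

```text
clock: 42.6
eef_pos: [0.4705, -0.1957, 0.0817]
ee_rot: [[-0.996, 0.09, 0.002], [0.09, 0.996, 0.0], [-0.002, 0.0, -1.0]]
wrist_force: [2.1, 7.5, 1.9]
width: 0.2
finger_force: 40.0
```

```bash
python3 s.py
```

```text
{'clock': 42.6, 'eef_pos': [0.47, -0.196, 0.082], 'wrist_force': [2.056, 7.536, 1.89], 'wrist_torque': [1.496, -0.417, -0.061], 'width': 0.2, 'q': [-25.233, 16.868, 124.027, 0.082, 39.014, -110.112]}
174.8153300901173 -0.0343995401635766
```

To row units: 0.8 rad is 0.5093.

>>> {"fn": "play_rows", "kwargs": {
  "series": [
    [[0,0,0,0,0,0.0509,0],[0,0,0,0,0,0.1019,0],[0,0,0,0,0,0.1528,0],[0,0,0,0,0,0.2037,0],[0,0,0,0,0,0.2546,0],[0,0,0,0,0,0.3056,0],[0,0,0,0,0,0.3565,0],[0,0,0,0,0,0.4074,0],[0,0,0,0,0,0.4584,0],[0,0,0,0,0,0.5093,0]]
  ]
}}

```text
clock: 43.6
eef_pos: [0.4703, -0.196, 0.0817]
ee_rot: [[-0.627, 0.779, 0.002], [0.779, 0.627, -0.0], [-0.001, 0.001, -1.0]]
wrist_force: [0.1, 3.3, 1.7]
width: 0.199
finger_force: 40.0
```

```bash
python3 s.py
```

```text
{'clock': 43.6, 'eef_pos': [0.47, -0.196, 0.082], 'wrist_force': [0.082, 3.336, 1.703], 'wrist_torque': [0.695, -0.053, 0.307], 'width': 0.199, 'q': [-25.249, 16.868, 124.029, 0.024, 39.015, -64.103]}
128.83561222881852 -1.388731710612774
```

To row units: 0.9 rad is 0.573.

>>> {"fn": "play_rows", "kwargs": {
  "series": [
    [[0,0,0,0,0,0.0573,0],[0,0,0,0,0,0.1146,0],[0,0,0,0,0,0.1719,0],[0,0,0,0,0,0.2292,0],[0,0,0,0,0,0.2865,0],[0,0,0,0,0,0.3438,0],[0,0,0,0,0,0.4011,0],[0,0,0,0,0,0.4584,0],[0,0,0,0,0,0.5157,0],[0,0,0,0,0,0.573,0]]
  ]
}}

```text
clock: 44.6
eef_pos: [0.47, -0.1961, 0.0817]
ee_rot: [[0.221, 0.975, 0.001], [0.975, -0.221, -0.0], [-0.0, 0.001, -1.0]]
wrist_force: [-1.7, 1.9, 3.5]
width: 0.197
finger_force: 40.0
```

To row units: 0.9 rad is 0.573.

>>> {"fn": "play_rows", "kwargs": {
  "series": [
    [[0,0,0,0,0,0.0573,0],[0,0,0,0,0,0.1146,0],[0,0,0,0,0,0.1719,0],[0,0,0,0,0,0.2292,0],[0,0,0,0,0,0.2865,0],[0,0,0,0,0,0.3438,0],[0,0,0,0,0,0.4011,0],[0,0,0,0,0,0.4584,0],[0,0,0,0,0,0.5157,0],[0,0,0,0,0,0.573,0]]
  ]
}}

```text
clock: 45.6
eef_pos: [0.4697, -0.1958, 0.0816]
ee_rot: [[0.901, 0.433, 0.0], [0.433, -0.901, 0.0], [0.0, 0.0, -1.0]]
wrist_force: [-4.1, 4.3, 6.9]
width: 0.197
finger_force: 40.0
```

```bash
python3 s.py
python3 - <<'E'
from h import *
snap('scene','s12.png'); b=cv2.imread('pics/s12.png')[130:270,80:280]; cv2.imwrite('pics/c12.png',cv2.resize(b,(700,490)))
E
```

```text
{'clock': 45.6, 'eef_pos': [0.47, -0.196, 0.082], 'wrist_force': [-4.093, 4.345, 6.867], 'wrist_torque': [0.781, 0.967, 0.311], 'width': 0.197, 'q': [-25.261, 16.853, 124.06, 0.004, 39.083, 39.051]}
25.6851188615327 -1.590784527361393
```

To row units: 0.77 rad is 0.4902.

>>> {"fn": "play_rows", "kwargs": {
  "series": [
    [[0,0,0,0,0,0.0573,0],[0,0,0,0,0,0.1146,0],[0,0,0,0,0,0.1719,0],[0,0,0,0,0,0.2292,0],[0,0,0,0,0,0.2865,0],[0,0,0,0,0,0.3438,0],[0,0,0,0,0,0.4011,0],[0,0,0,0,0,0.4584,0],[0,0,0,0,0,0.4902,0],[0,0,0,0,0,0.4902,0]]
  ]
}}

```text
clock: 46.65
eef_pos: [0.4696, -0.1956, 0.0816]
ee_rot: [[0.949, -0.315, -0.0], [-0.315, -0.949, 0.001], [-0.0, -0.0, -1.0]]
wrist_force: [-4.1, 7.7, 7.8]
width: 0.199
finger_force: 40.0
```

```bash
python3 s.py
```

```text
{'clock': 46.65, 'eef_pos': [0.47, -0.196, 0.082], 'wrist_force': [-4.091, 7.677, 7.85], 'wrist_torque': [1.39, 0.882, 0.183], 'width': 0.199, 'q': [-25.246, 16.853, 124.067, 0.041, 39.098, 83.074]}
-18.35246861127759 1.0487481951713562
```

To row units: -22 cm is -0.22, -20 cm is -0.2.

>>> {"fn": "play_rows", "kwargs": {
  "series": [
    [[0,0,0,0,0,0,3.5],[0,0,0,0,0,0,3.5],[0,0,0,0,0,0,3.5],[0,0,-0.03,0,0,0,3.5],[0,0,-0.07,0,0,0,3.5],[0,0,-0.12,0,0,0,3.5],[-0.03,0,-0.16,0,0,0,3.5],[-0.03,0.04,-0.2,0,0,0,3.5],[-0.03,0.09,-0.22,0,0,0,3.5],[-0.03,0.12,-0.22,0,0,0,3.5]]
  ]
}}

```text
clock: 47.65
eef_pos: [0.4039, -0.3028, 0.3041]
ee_rot: [[0.95, -0.312, 0.004], [-0.312, -0.95, -0.004], [0.005, 0.002, -1.0]]
wrist_force: [0.5, 0.3, -0.9]
width: 0.382
finger_force: 0.0
```

```bash
python3 s.py
python3 - <<'E'
from h import *
snap('scene','s12.png'); b=cv2.imread('pics/s12.png')[130:270,80:280]; cv2.imwrite('pics/c12.png',cv2.resize(b,(700,490)))
E
```

```text
{'clock': 47.65, 'eef_pos': [0.404, -0.303, 0.304], 'wrist_force': [0.498, 0.259, -0.942], 'wrist_torque': [0.019, 0.179, 0.014], 'width': 0.382, 'q': [-39.5, -2.663, 117.951, -0.01, 64.387, 68.703]}
-18.19832363471166 1.3182876259088516
```

View pics/c12.png

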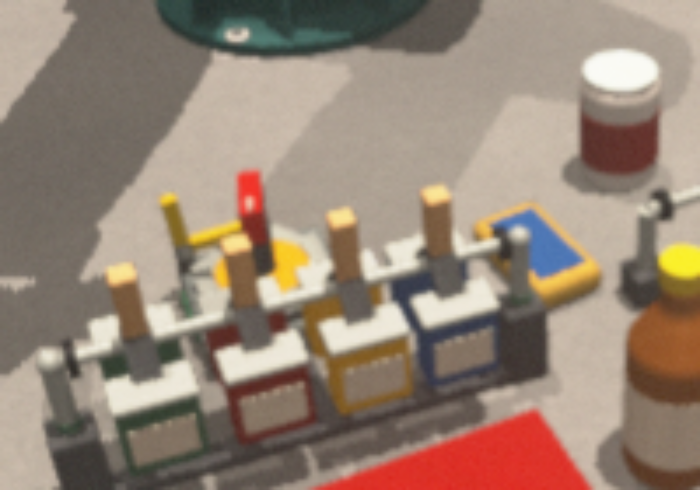

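All four hang on the raised rail. I'll check the key angle and let things settle.

To row units: 6 cm is 0.06, 4 cm is 0.04.

>>> {"fn": "play_rows", "kwargs": {
  "series": [
    [[0,0.04,0,0,0,0,3.5],[0,0.06,0,0,0,0,3.5],[0,0.06,0,0,0,0,3.5],[0,0.06,0,0,0,0,3.5],[0,0.06,0,0,0,0,3.5],[0,0.06,0,0,0,0,3.5],[0,0.06,0,0,0,0,3.5],[0,0.06,0,0,0,0,3.5]]
  ]
}}

```text
clock: 48.5
eef_pos: [0.3851, -0.3572, 0.3005]
ee_rot: [[0.95, -0.312, 0.0], [-0.312, -0.95, -0.0], [0.0, 0.0, -1.0]]
wrist_force: [0.2, 0.3, 1.0]
width: 0.385
finger_force: 0.0
```

Run:
```python
from h import *
print(env.get_state()['eef_pos'])
t=snap('top','t13.png'); b=cv2.imread('pics/t13.png')[150:290,270:440]; cv2.imwrite('pics/c13.png',cv2.resize(b,(680,560),interpolation=cv2.INTER_CUBIC))
```

```text
[ 0.38509378 -0.35720094  0.30053907]
```

View pics/c13.png

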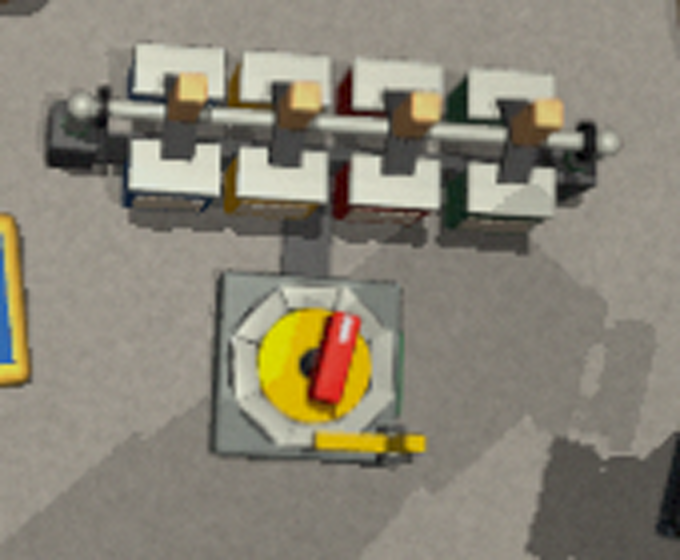

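The key bar sits at a heading of about -16°, so the key is at about 3.33 rad (four clicks). The pawl is on the ratchet and all four caddies hang upright.

```bash
python3 -c "
from h import *
print(env.finish_job())"
```

```text
the job is handed in; nothing more can be done
None
```

The job is handed in: all four caddies hang on the lift rail, which is wound up four clicks (key at about 3.33 rad from the last picture) with the pawl on the ratchet; no verdict came back.

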